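# Stack two boards in stick for drying

## Task

Stack the two boards for drying on the little bearer stand: the thick dark board goes flat across the two bearers, then the two short light sticks (stickers) crosswise on it, one straight above each bearer, then the thin pale board flat on the stickers, lined up with the one below, and last the box of screws flat on the middle of the top board as a weight. Keep the whole stack centred on the stand and square to it, let go of everything, and leave the narrow strip of wood, the sanding block and the screwdriver lying where they are.

Things in the scene. Friction and masses are not known exactly. Their poses are not given: they have to be found in the camera images.
- stand: Bearer stand, fixed to the bench: a plywood foot 110 (x) x 150 (y) x 8 mm with two bearers across it, each 110 mm long along the stand's x, 22 mm wide, 20 mm high, centred at y = +45 and y = -45 mm; the bearers' tops are 28 mm above the bench. Origin: centre of the foot's underside; z up. Boards lie on it lengthwise along its y, stickers along its x.
- thick_board: Thick dark-brown board, 45 (x) x 140 (y) x 32 mm (z), lying flat on the bench. Origin: centre of its underside; y along its length, z up.
- thin_board: Thin pale board, the wider of the two pieces under 25 mm thick: 50 (x) x 160 (y) x 18 mm (z), lying flat on the bench. Origin: centre of its underside; y along its length, z up.
- sticker_1: Sticker, a short light-wood spacer stick 20 (x) x 100 (y) x 16 mm (z), lying flat on its 20 mm side. Origin: centre of its underside; y along its length, z up. The two stickers are alike and may change places.
- sticker_2: The other sticker, just like sticker_1: 20 (x) x 100 (y) x 16 mm (z); origin at the centre of its underside, y along its length, z up.
- screw_box: Small closed cardboard box of screws, yellow label on top, brown sides, 55 (x) x 80 (y) x 39 mm (z), about 0.3 kg, lying flat on its largest face. Origin: centre of its underside; y along its length, z up. Which way round it lies on the stack does not matter.
- narrow_strip: Narrow mid-brown strip of wood, 35 (x) x 200 (y) x 20 mm (z), not part of the stack: leave it. Origin: centre of its underside; y along its length.
- sanding_block: Sanding block, a brown cork block wrapped in abrasive paper, 70 (x) x 110 (y) x 31 mm (z), near the tool box: leave it. Origin: centre of its underside; y along its length.
- screwdriver_0: Screwdriver with a red handle, about 217 mm long: leave it. Origin: middle of its length, at its underside.
Mind the look-alikes: they are no part of the job. Leave any purple look-alike of the screw_box alone.

How it is judged:
At the end, for the whole second after the job is handed in: Bearers, thick board, a sticker above each bearer, thin board, box: each resting on the one below. In the stand frame, centres within 15 mm each way (stickers 12 mm across the bearer, box 20 mm), heights 6 mm, directions 0.17 rad (box any), level within 0.1 rad; released, at rest (x of thick_board in the frame of stand between -0.015 and 0.015 m and y of thick_board in the frame of stand between -0.015 and 0.015 m and z of thick_board in the frame of stand between 0.022 and 0.034 m and angle between the y axis of each of thick_board, thin_board and the y axis of stand, either way round below 0.17 rad and angle between each of thick_board, thin_board, screw_box's own z axis and vertical below 0.1 rad and ((x of sticker_1 in the frame of stand between -0.015 and 0.015 m and y of sticker_1 in the frame of stand between 0.033 and 0.057 m and z of sticker_1 in the frame of stand between 0.054 and 0.066 m and angle between the x axis of each of sticker_1, sticker_2 and the y axis of stand, either way round below 0.17 rad and angle between each of sticker_1, sticker_2's own z axis and vertical below 0.1 rad and x of sticker_2 in the frame of stand between -0.015 and 0.015 m and y of sticker_2 in the frame of stand between -0.057 and -0.033 m and z of sticker_2 in the frame of stand between 0.054 and 0.066 m) or (x of sticker_1 in the frame of stand between -0.015 and 0.015 m and y of sticker_1 in the frame of stand between -0.057 and -0.033 m and z of sticker_1 in the frame of stand between 0.054 and 0.066 m and angle between the x axis of each of sticker_1, sticker_2 and the y axis of stand, either way round below 0.17 rad and angle between each of sticker_1, sticker_2's own z axis and vertical below 0.1 rad and x of sticker_2 in the frame of stand between -0.015 and 0.015 m and y of sticker_2 in the frame of stand between 0.033 and 0.057 m and z of sticker_2 in the frame of stand between 0.054 and 0.066 m)) and x of thin_board in the frame of stand between -0.015 and 0.015 m and y of thin_board in the frame of stand between -0.015 and 0.015 m and z of thin_board in the frame of stand between 0.07 and 0.082 m and x of screw_box in the frame of stand between -0.02 and 0.02 m and y of screw_box in the frame of stand between -0.02 and 0.02 m and z of screw_box in the frame of stand between 0.088 and 0.1 m and linear speed of each of thick_board, thin_board, sticker_1, sticker_2, screw_box below 0.02 m/s and angular speed of each of thick_board, thin_board, sticker_1, sticker_2, screw_box below 0.2 rad/s); the robot touches nothing.
It fails at once if the narrow strip is moved more than 3 cm (distance of narrow_strip from where it was at the start of the episode above 0.03 m).
It fails at once if the sanding block is moved more than 3 cm (distance of sanding_block from where it was at the start of the episode above 0.03 m).
It fails at once if the screwdriver is moved more than 3 cm (distance of screwdriver_0 from where it was at the start of the episode above 0.03 m).
It also fails if it takes over 131 s, if anything falls off the work surface, if the arm or the gripper's body presses on something with over 40 N, if the wrist force passes 120 N, or if a joint passes its speed limit or range.

## Robot

A 6-joint arm with a two-finger parallel gripper is mounted at the origin on a cart in front of the work surface, level with it; the furniture and walls round the work are solid. World frame = base frame: x ahead of the robot, y to its left, z up, the work surface at z = 0. Lengths are in m, angles in rad, forces in N, time in s.
With the tool pointing down it reaches from about 0.375 to 0.9 m from the base axis. Payload 3.1 kg.
Tool frame: the origin (TCP) lies between the finger pads; the fingertips stand 11 mm ahead of it and the grasp point (between the pads) lies 8 mm behind it; z points along the fingers, y is the direction in which the jaws open and shut (so a half turn about z gives the same grasp; the last joint's range is limited). The gripper opens to 85 mm and grips with 20 to 120 N. Pads are 22 mm wide; open, the fingers measure 114 mm over their backs; the gripper's body (76 mm by 85 mm) begins 54 mm behind the grasp point. The pads swing forward as they close: fully open they stand 13 mm farther back than shut.
Start: joints at [-1.389, 0.527, 1.433, -0, 1.181, -0.178], TCP at [0.22, -0.585, 0.242] pointing down, gripper open.
Joint ranges: [-3.08, 3.08], [-0.75, 2.2], [0.22, 2.44], [-1.43, 4.57], [0, 2.65], [-2.85, 2.85]. Speed limits (rad/s): [2.79, 2.79, 3.14, 3.14, 3.14, 3.14].

## Interface

Orientations are given as a unit quaternion [x, y, z, w].
In Python, from station import manip gives the robot as it stands.
- The arm moves only by the tool move_arm, never from a script. Its argument "deltas" is a list of rows, each a list of 5 numbers: the shift along the tool's x, y, z in units of 40 cm (1.0 is 40 cm), then the turn about the tool's z in units of 0.5 rad (1.0 is 0.5 rad), then the opening in per cent of the stroke, from 0 (shut) to 100 (fully open). In form: [[x, y, z, twist, grip], ...]. A call has exactly 8 rows; each row is the pose to reach, as a shift and turn from the pose commanded when the call began, along the tool's axes at that moment; what a row does not reach only later rows make up. A row lasts 1/12 s, in which the tool goes at most 41.7 mm and 7.16 degrees, less where a joint would pass 70% of its speed; a pose out of reach is approached as far as the arm can. A call with a number of a shift or a turn outside -1 to 1 is refused whole. A call with a gripper value outside its range is refused whole. The fingers move at their own pace and stop on an object; "force" is the grip in N (left out, the last holds). Time passes only in rows, so rows that repeat a pose let the fingers close, or fill a call up. It gives the time, the measured TCP pose, the force and the opening at its end, in the units of the state.
- manip.sense(): the state, without advancing time (a new reading comes with each control period).
- manip.snapshot(name): name is "side" or "top" or "wrist"; returns (picture, depth): 480x640x3 uint8, red, green, blue; 480x640 float32, m along the optical axis (not along the pixel's ray), 0 where there is no reading.
- manip.get_calibration(name): a dict with "vfov" (degrees; the focal length in pixels is half the picture's height over the tangent of half this angle, whatever the lens; pixels are square), "cx", "cy" (the principal point, pixels), "pose" (4x4, takes a point from camera to world coordinates). Camera axes: x right, y down, z forward; pixel columns grow to the right and rows downward; lengths in m; the calibration is good to about 2 mm. A picture is of the moment at which its call begins: read the wrist's pose just before it. get_calibration takes no time and is no camera call; for the wrist camera it gives the pose at the moment of the call.
- manip.sign_off(): hands the job in, once; it reports no verdict.
The state is a dict: "t": time; "q": joint angles; "qd": joint speeds; "tau": joint torques, N m; "tcp_pos": TCP position; "tool_rot": TCP orientation; "force": force on the tool from outside, world axes, zero at the start; "ft_torque": the same for the moment, N m; "finger_gap": opening from 0.0 (shut) to 1.0 (fully open).
Only numpy, scipy, OpenCV 4.12 (cv2) and the standard library are available. Lean on these libraries where they do the work, as an engineer would, in place of code of your own. Each camera call takes 0.05 s, during which the arm holds its last target.

## Working session

There is one attempt and no reset: what is moved stays moved. The work goes in short steps, Python scripts to look and compute and a tool call to move; the robot and the scene stay as the last step left them, time stands still between calls to the robot, and variables do not carry over. Pictures are saved under pics/ and viewed, and the job is handed in when it is done.

Besides the shell and the picture viewer there is one more tool, called after "Request:" by a JSON object that holds its "name" and its "arguments". move_arm: Moves the arm, as the interface text tells. Its arguments: {"type":"object","properties":{"deltas":{"type":"array","items":{"type":"array","items":{"type":"number"}}},"force":{"type":"number"}},"required":["deltas"]}

```bash
ls; mkdir -p pics; python3 - <<'E'
from station import manip
import cv2
print(manip.sense())
for n in ("side","top"):
    c=manip.get_calibration(n);print(n,c)
    p,d=manip.snapshot(n);cv2.imwrite(f"pics/{n}0.png",p[:,:,::-1])
    import numpy as np;np.savez(f"{n}0.npz",p=p,d=d)
E
```

```text
pics
{'t': 0.0, 'q': array([-1.38946375e+00,  5.28460405e-01,  1.43388722e+00,  1.11890856e-05,
        1.18139693e+00, -1.78513179e-01]), 'qd': array([ 0.00026535, -0.0014412 ,  0.00125491,  0.00074675, -0.00183232,
        0.00085055]), 'tau': array([-6.39396676e-04, -4.42356133e+01, -1.78025401e+01, -3.52345714e-04,
        8.33424594e-03,  1.18461384e-05]), 'tcp_pos': array([ 0.21997868, -0.58427827,  0.24134193]), 'tool_rot': array([ 9.83857309e-01,  1.78951497e-01,  3.65666819e-06, -1.07595227e-03]), 'force': array([-0.19000714,  0.09454793, -0.54120844]), 'ft_torque': array([-0.03772908,  0.05392125,  0.01232123]), 'finger_gap': 1.0002580567820738}
side {'vfov': 49.162231887144735, 'cx': 314.8541117035149, 'cy': 243.86447274733254, 'pose': array([[-0.99382012, -0.07218241,  0.0843283 ,  0.50794974],
       [-0.10965021,  0.52016231, -0.84699941,  0.75632429],
       [ 0.01727406, -0.85101167, -0.52486259,  0.57447522],
       [ 0.        ,  0.        ,  0.        ,  1.        ]])}
top {'vfov': 57.84592866075239, 'cx': 315.1020691848906, 'cy': 239.26978060862882, 'pose': array([[ 0.00917024, -0.99772492,  0.06678989,  0.50566491],
       [-0.99993851, -0.00873305,  0.00683466, -0.07901939],
       [-0.00623583, -0.06684846, -0.99774365,  0.90427399],
       [ 0.        ,  0.        ,  0.        ,  1.        ]])}
```

View pics/top0.png

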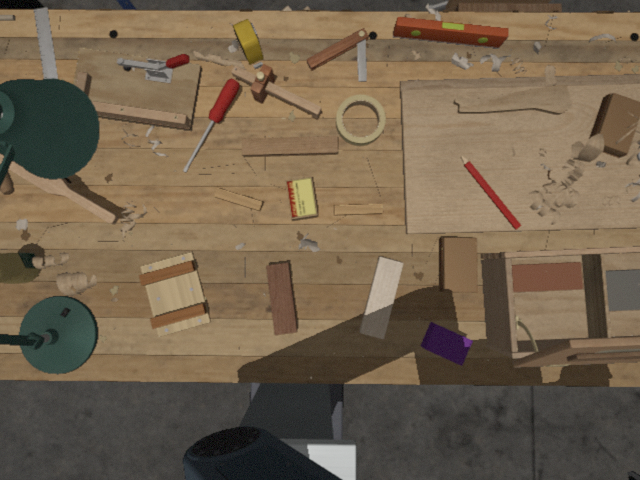

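View pics/side0.png

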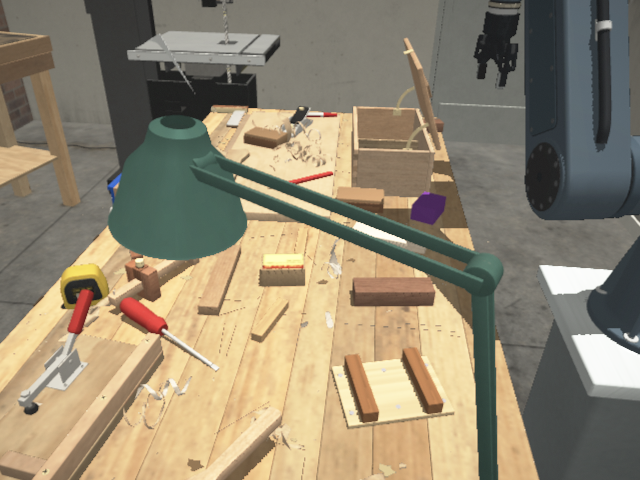

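The top view shows the stand at about (175,293), the thick board at (283,298), the thin board at (382,297), stickers at (240,198) and (358,209), the box at (302,198), the strip at (290,146) and the sanding block at (458,264). The purple decoy is at (446,343). The side view shows the lamp beyond the stand on the +y side.

```bash
cat > h.py <<'E'
import numpy as np,cv2
def K(c): return 240/np.tan(np.radians(c['vfov']/2))
def ray_plane(c,uv,z):
    uv=np.atleast_2d(uv).astype(float);f=K(c);P=c['pose']
    r=np.c_[(uv[:,0]-c['cx'])/f,(uv[:,1]-c['cy'])/f,np.ones(len(uv))]@P[:3,:3].T
    s=(z-P[2,3])/r[:,2];return P[:3,3]+s[:,None]*r
def cloud(c,d):
    v,u=np.mgrid[:480,:640];f=K(c)
    X=np.stack([(u-c['cx'])/f*d,(v-c['cy'])/f*d,d],-1)
    W=X@c['pose'][:3,:3].T+c['pose'][:3,3];W[d<=0]=np.nan;return W
def rect(xy):
    (cx,cy),(w,h),a=cv2.minAreaRect((xy*1000).astype(np.float32))
    a=np.radians(a)
    if w>h: ang=a
    else: ang=a+np.pi/2;w,h=h,w
    ang=(ang+np.pi/2)%np.pi-np.pi/2  # direction of long axis from +x
    return np.round([cx,cy,w,h],1),round(ang,3)
E
python3 - <<'E'
from station import manip
from h import *
c=manip.get_calibration("top");z=np.load("top0.npz");p,d=z['p'],z['d']
W=cloud(c,d);Z=W[...,2]
print(W[[240,320,160],[300,230,420]])
# segment by height above bench
m=((Z>0.010)&(Z<0.075)).astype(np.uint8)
n,l,s,cen=cv2.connectedComponentsWithStats(m,connectivity=4)
for i in range(1,n):
    if s[i,4]<60: continue
    k=l==i; zt=np.nanpercentile(Z[k],80)
    # top-face pixels
    kk=k&(abs(Z-zt)<0.006)
    print(i,cen[i].round(),s[i,4],'ztop %.4f'%zt,rect(W[kk][:,:2]),p[k].mean(0).round())
cv2.imwrite("pics/hm.png",np.clip(Z*2000,0,255).astype(np.uint8))
big=cv2.resize(p[120:380,120:500],None,fx=2.1,fy=2.1,interpolation=cv2.INTER_CUBIC);cv2.imwrite("pics/crop.png",big[:,:,::-1])
E
```

```text
[[ 0.56452609 -0.04123974 -0.00202149]
 [ 0.39801516  0.10073753  0.00254388]
 [ 0.73034605 -0.287568    0.02104765]]
2 [450.  31.] 2199 ztop 0.0485 (array([1000.2, -349.1,  228.2,   22.4]), np.float64(1.469)) [112.  65.  37.]
6 [248.  41.] 872 ztop 0.0667 (array([975.2,  70.1,  53.6,  34.5]), np.float64(0.423)) [128. 108.  47.]
8 [338.  48.] 775 ztop 0.0194 (array([ 970.6, -116.6,  140.6,   23.7]), np.float64(-1.054)) [118.  84.  62.]
11 [603.  37.] 102 ztop 0.0292 (array([ 992.1, -678.3,   33.6,   11.9]), np.float64(1.401)) [132. 121. 107.]
17 [138.  88.] 7554 ztop 0.0413 (array([869.3, 300.5, 240.8, 121.6]), np.float64(1.434)) [129. 110.  87.]
20 [362.  58.] 62 ztop 0.0121 (array([ 954.5, -168.8,   28.9,   17.1]), np.float64(-0.009)) [140. 135. 128.]
21 [199.  56.] 70 ztop 0.0167 (array([951.3, 174.8,  34. ,  11.4]), np.float64(0.924)) [140. 121.  98.]
26 [216.  59.] 112 ztop 0.0201 (array([945.4, 140.6,  36.1,  18.5]), np.float64(1.383)) [143. 123.  99.]
27 [461.  61.] 167 ztop 0.0217 (array([ 940.8, -378.1,   45.5,   19.1]), np.float64(1.031)) [142. 131. 119.]
29 [493.  61.] 199
[... 2237 characters left out ...]
203 [282. 299.] 1624 ztop 0.0333 (array([444.9,  -6.5, 139.7,  45.4]), np.float64(0.14)) [108.  80.  63.]
235 [ 61. 328.] 5096 ztop 0.0283 (array([402.9, 441.4, 195.8, 108.3]), np.float64(-0.18)) [64. 78. 69.]
423 [179. 316.] 640 ztop 0.0291 (array([407.8, 201. , 109.8,  21.8]), np.float64(-1.284)) [127.  91.  59.]
585 [447. 344.] 1239 ztop 0.0396 (array([ 358.6, -337.4,   82. ,   54. ]), np.float64(1.154)) [49. 26. 61.]
740 [550. 342.] 182 ztop 0.0569 (array([ 365.4, -522.3,   44.1,    1.1]), np.float64(-1.511)) [70. 59. 47.]
743 [524. 343.] 90 ztop 0.0602 (array([ 362.8, -475.1,   28.9,    0.9]), np.float64(-1.516)) [70. 59. 48.]<stdin>:15: RuntimeWarning: invalid value encountered in cast
```

View pics/crop.png

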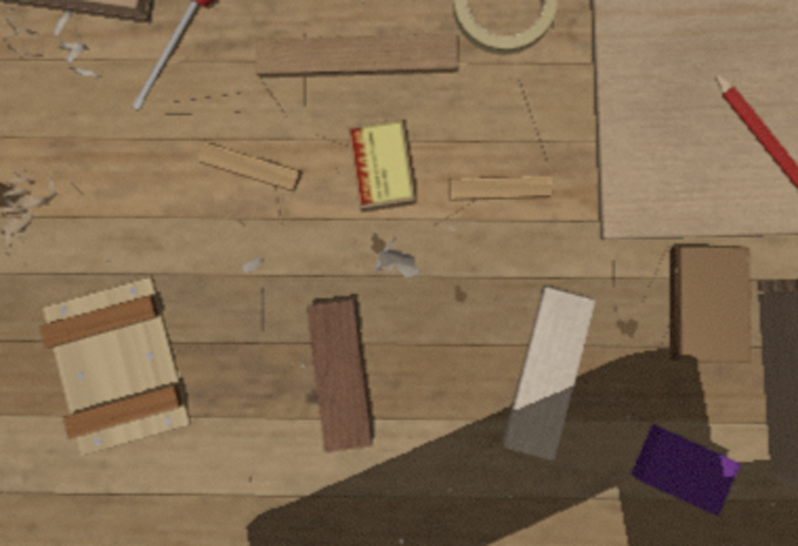

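View pics/hm.png

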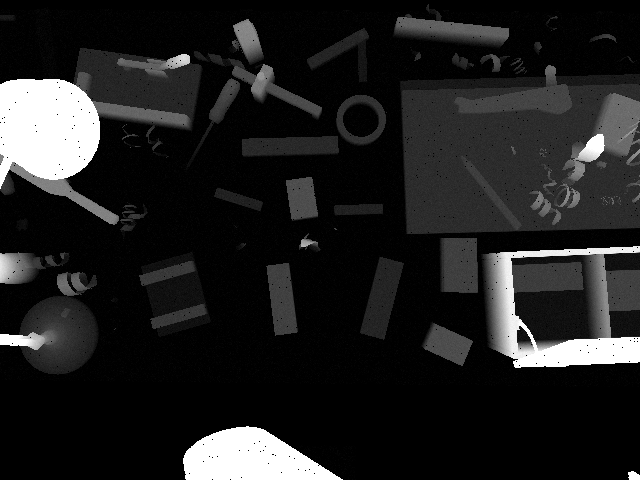

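```bash
cat >> h.py <<'E'
def yaw(q):
    from scipy.spatial.transform import Rotation as R
    M=R.from_quat(q).as_matrix();return np.arctan2(M[1,0],M[0,0]),M
def go(x,y,z,th=None):
    from station import manip
    s=manip.sense();t,M=yaw(s['tool_rot']);d=M.T@(np.array([x,y,z])-s['tcp_pos'])
    tw=0 if th is None else -((th-t+np.pi/2)%np.pi-np.pi/2)
    print('t %.2f pos'%s['t'],s['tcp_pos'].round(4),'yaw %.3f'%t,'gap %.3f'%s['finger_gap'],'F',s['force'].round(1),'q6 %.2f'%s['q'][5])
    print('delta units',(d/0.4).round(4),'twist %.3f'%(tw/0.5),'| dist mm %.0f'%(1e3*np.linalg.norm(d)))
E
python3 - <<'E'
from h import *
from station import manip
for n in("top","side"):
    z=np.load(n+"0.npz");W=cloud(manip.get_calibration(n),z['d'])
    for lo,hi in((.05,.12),(.12,.3),(.3,.45),(.45,.6),(.6,.8)):
        k=(W[...,2]>lo)&(W[...,2]<hi)&(W[...,1]>.1)&(W[...,1]<.7)&(W[...,0]>.1)&(W[...,0]<.8)
        P=W[k]
        if len(P): print(n,lo,hi,len(P),np.percentile(P,[1,99],axis=0).round(3).tolist(), P[P[:,1].argmin()].round(3))
z=np.load("top0.npz");W=cloud(manip.get_calibration("top"),z['d'])
k=(W[...,2]>.07)&(W[...,1]<-.3)&(W[...,0]>.2)&(W[...,0]<.6);P=W[k];print(np.percentile(P,[0,1,99,100],axis=0).round(3))
go(.445,-.0065,.15,.14)
E
```

```text
top 0.05 0.12 2486 [[0.356, 0.316, 0.05], [0.724, 0.544, 0.114]] [0.798 0.19  0.053]
top 0.12 0.3 322 [[0.241, 0.101, 0.121], [0.638, 0.451, 0.3]] [0.249 0.1   0.29 ]
top 0.3 0.45 8647 [[0.624, 0.229, 0.305], [0.753, 0.318, 0.416]] [0.696 0.226 0.315]
side 0.05 0.12 2001 [[0.474, 0.221, 0.05], [0.796, 0.426, 0.066]] [0.794 0.194 0.05 ]
side 0.12 0.3 3840 [[0.207, 0.1, 0.149], [0.545, 0.454, 0.299]] [0.204 0.1   0.279]
side 0.3 0.45 24010 [[0.405, 0.279, 0.302], [0.743, 0.441, 0.412]] [0.245 0.1   0.304]
[[ 0.207 -0.678  0.07 ]
 [ 0.214 -0.639  0.07 ]
 [ 0.547 -0.416  0.312]
 [ 0.551 -0.414  0.315]]
t 0.10 pos [ 0.22   -0.5843  0.2414] yaw 0.360 gap 1.000 F [ 0.4 -0.5 -1.2] q6 -0.18
delta units [ 1.0351 -1.1535  0.2312] twist 0.440 | dist mm 627
```

Request:
{"name": "move_arm", "arguments": {"deltas": [[0.04,-0.045,0,0.05,100],[0.1,-0.11,0,0.1,100],[0.165,-0.185,0,0.16,100],[0.23,-0.26,0,0.22,100],[0.3,-0.335,0,0.28,100],[0.37,-0.41,0,0.34,100],[0.44,-0.49,0,0.4,100],[0.5,-0.56,0,0.44,100]], "force": 50}}

```text
t: 0.77
tcp_pos: [0.3285, -0.3022, 0.242]
tool_rot: [0.998, 0.069, -0.0, -0.001]
force: [0.4, 0.3, -0.3]
finger_gap: 0.998
```

```bash
python3 -c "
from h import *
go(.445,-.0065,.1,.14)"
```

```text
t 0.77 pos [ 0.3285 -0.3022  0.242 ] yaw 0.138 gap 0.998 F [ 0.4  0.3 -0.3] q6 0.44
delta units [ 0.3904 -0.6917  0.3559] twist -0.004 | dist mm 348
```

Request:
{"name": "move_arm", "arguments": {"deltas": [[0.05,-0.085,0.04,0,100],[0.105,-0.175,0.09,0,100],[0.16,-0.27,0.14,0,100],[0.21,-0.365,0.19,0,100],[0.265,-0.46,0.24,0,100],[0.315,-0.55,0.29,0,100],[0.36,-0.635,0.33,0,100],[0.39,-0.69,0.355,0,100]]}}

```text
t: 1.43
tcp_pos: [0.44, -0.0203, 0.1048]
tool_rot: [0.998, 0.07, -0.0, -0.0]
force: [1.3, -0.7, 0.9]
finger_gap: 0.999
```

```bash
python3 -c "
from h import *
go(.445,-.0065,.016,.14)
from station import manip
p,d=manip.snapshot('wrist');cv2.imwrite('pics/w1.png',p[:,:,::-1])
c=manip.get_calibration('wrist');print(c)
np.savez('w1.npz',p=p,d=d,pose=c['pose'])
"
```

```text
t 1.43 pos [ 0.44   -0.0203  0.1048] yaw 0.139 gap 0.999 F [ 1.3 -0.7  0.9] q6 1.13
delta units [ 0.0172 -0.0324  0.2219] twist -0.001 | dist mm 90
{'vfov': 64.40543241563375, 'cx': 317.8271531636623, 'cy': 237.9854068806009, 'pose': array([[ 0.14368184, -0.94506284, -0.2936184 ,  0.5143356 ],
       [-0.98961647, -0.13836323, -0.03892117, -0.00399829],
       [-0.00384304,  0.29616187, -0.95513003,  0.23433308],
       [ 0.        ,  0.        ,  0.        ,  1.        ]])}
```

View pics/w1.png

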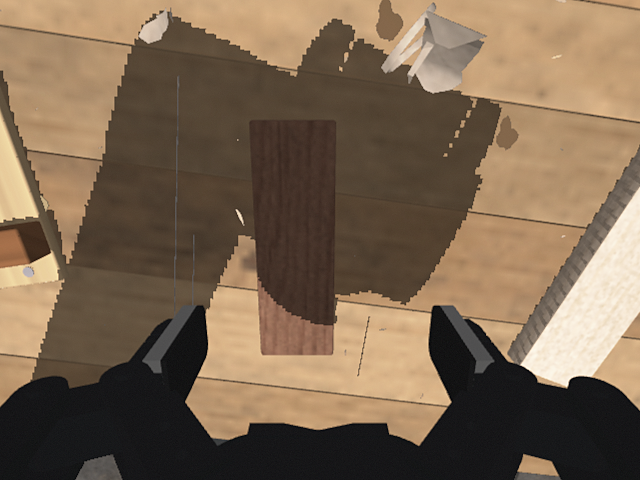

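The wrist view shows the thick board at pixels (250–335, 120–355) with the fingers either side at (205,310) and (432,310). I'll check its position against the top view.

```bash
python3 -c "
from h import *
from station import manip
c=manip.get_calibration('wrist');z=np.load('w1.npz');c['pose']=z['pose']
W=cloud(c,z['d']);Z=W[...,2]
m=(abs(Z-.032)<.006).astype(np.uint8);n,l,s,cen=cv2.connectedComponentsWithStats(m)
for i in range(1,n):
    if s[i,4]>3000: print(cen[i],rect(W[l==i][:,:2]),Z[l==i].mean())
go(.445,-.0065,.016,.14)
"
```

```text
[294.11475673 233.04951025] (array([443.1,   0. , 140.6,  45.3]), np.float64(0.147)) 0.030028568615459324
t 1.48 pos [ 0.4401 -0.0145  0.1027] yaw 0.145 gap 0.999 F [ 1.9  2.3 -1.2] q6 1.13
delta units [ 0.0156 -0.0171  0.2169] twist 0.009 | dist mm 87
```

Request:
{"name": "move_arm", "arguments": {"deltas": [[0.004,-0.009,0.03,0,100],[0.004,-0.009,0.07,0,100],[0.004,-0.009,0.11,0,100],[0.004,-0.009,0.15,0,100],[0.004,-0.009,0.18,0,100],[0.004,-0.009,0.2,0,100],[0.004,-0.009,0.21,0,100],[0.004,-0.009,0.21,0,100]]}}

```text
t: 2.15
tcp_pos: [0.4406, -0.0184, 0.0212]
tool_rot: [0.998, 0.07, -0.001, -0.0]
force: [-0.1, 0.2, -0.4]
finger_gap: 1.0
```

```bash
python3 -c "
from h import *
go(.445,-.0065,.016,.14)"
```

```text
t 2.15 pos [ 0.4406 -0.0184  0.0212] yaw 0.140 gap 1.000 F [-0.1  0.2 -0.4] q6 1.14
delta units [ 0.0149 -0.0279  0.013 ] twist -0.001 | dist mm 14
```

Request:
{"name": "move_arm", "arguments": {"deltas": [[0.005,-0.01,0.004,0,100],[0.01,-0.02,0.008,0,100],[0.015,-0.028,0.012,0,100],[0.015,-0.028,0.012,0,100],[0.015,-0.028,0.012,0,0],[0.015,-0.028,0.012,0,0],[0.015,-0.028,0.012,0,0],[0.015,-0.028,0.012,0,0]], "force": 60}}

```text
t: 2.82
tcp_pos: [0.4453, -0.0064, 0.0174]
tool_rot: [0.998, 0.07, 0.0, 0.0]
force: [-0.6, 0.6, -1.6]
finger_gap: 0.511
```

Request:
{"name": "move_arm", "arguments": {"deltas": [[0,0,0,0,0],[0,0,0,0,0],[0,0,0,0,0],[0,0,-0.01,0,0],[0,0,-0.03,0,0],[0,0,-0.06,0,0],[0,0,-0.09,0,0],[0,0,-0.1,0,0]]}}

```text
t: 3.48
tcp_pos: [0.4457, -0.0065, 0.0584]
tool_rot: [0.998, 0.07, 0.001, 0.0]
force: [-0.3, 0.2, -2.0]
finger_gap: 0.513
```

```bash
python3 -c "
from h import *
go(.4509,.2138,.12,.288)"
```

```text
t 3.48 pos [ 0.4457 -0.0065  0.0584] yaw 0.140 gap 0.513 F [-0.3  0.2 -2. ] q6 1.16
delta units [ 0.0898 -0.5434 -0.1543] twist -0.296 | dist mm 229
```

Request:
{"name": "move_arm", "arguments": {"deltas": [[0.005,-0.04,-0.03,-0.03,0],[0.02,-0.11,-0.06,-0.08,0],[0.035,-0.2,-0.09,-0.13,0],[0.05,-0.29,-0.12,-0.18,0],[0.065,-0.38,-0.15,-0.23,0],[0.08,-0.46,-0.155,-0.27,0],[0.087,-0.52,-0.155,-0.29,0],[0.09,-0.543,-0.155,-0.296,0]]}}

```text
t: 4.15
tcp_pos: [0.4505, 0.2168, 0.1195]
tool_rot: [0.989, 0.145, 0.001, -0.0]
force: [0.6, 0.1, -2.4]
finger_gap: 0.515
```

Request:
{"name": "move_arm", "arguments": {"deltas": [[0,0,0,0,0],[0,0,0,0,0],[0,0,0,0,0],[0,0,0,0,0],[0,0,0,0,0],[0,0,0,0,0],[0,0,0,0,0],[0,0,0,0,0]]}}

```text
t: 4.82
tcp_pos: [0.4508, 0.2133, 0.119]
tool_rot: [0.99, 0.143, -0.0, 0.0]
force: [0.1, 1.1, -1.5]
finger_gap: 0.516
```

```bash
python3 -c "
from h import *
go(.4509,.2138,.0465,.288)"
```

```text
t 4.82 pos [0.4508 0.2133 0.119 ] yaw 0.287 gap 0.516 F [ 0.1  1.1 -1.5] q6 1.50
delta units [ 0.0006 -0.0011  0.1812] twist -0.002 | dist mm 72
```

Request:
{"name": "move_arm", "arguments": {"deltas": [[0,0,0.03,0,0],[0,0,0.065,0,0],[0,0,0.1,0,0],[0,0,0.13,0,0],[0,0,0.15,0,0],[0,0,0.165,0,0],[0,0,0.17,0,0],[0,0,0.17,0,0]]}}

```text
t: 5.48
tcp_pos: [0.4506, 0.2137, 0.0507]
tool_rot: [0.99, 0.143, -0.0, 0.0]
force: [-0.4, 0.7, -2.8]
finger_gap: 0.516
```

```bash
python3 -c "
from h import *
go(.4509,.2138,.0455,.288)
from station import manip
for n in ('wrist','side'):
  p,d=manip.snapshot(n);cv2.imwrite('pics/%s2.png'%n,p[:,:,::-1])
"
```

```text
t 5.48 pos [0.4506 0.2137 0.0507] yaw 0.288 gap 0.516 F [-0.4  0.7 -2.8] q6 1.50
delta units [ 0.0008 -0.      0.013 ] twist -0.000 | dist mm 5
```

View pics/wrist2.png

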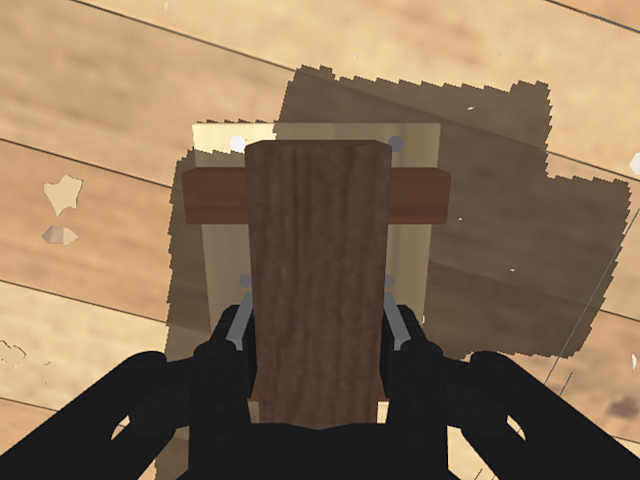

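View pics/side2.png

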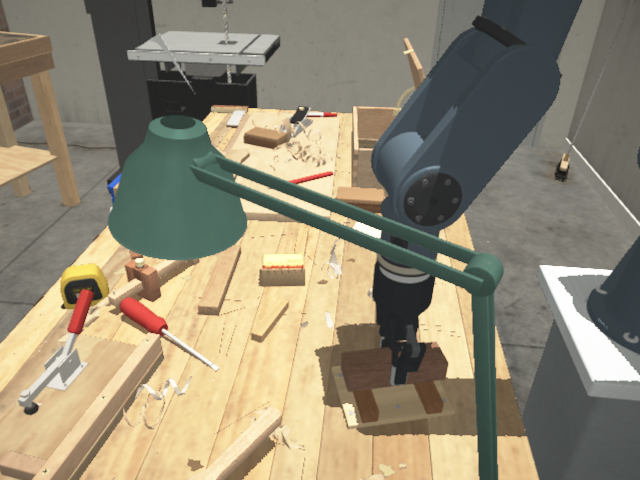

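The wrist picture shows the board (246–390, from row 140) centred and square over the foot (192–440, row 123) and bearer (183–450, row 195). I'll lower it and release.

Request:
{"name": "move_arm", "arguments": {"deltas": [[0,0,0.004,0,0],[0,0,0.008,0,0],[0,0,0.012,0,0],[0,0,0.014,0,0],[0,0,0.014,0,0],[0,0,0.014,0,0],[0,0,0.014,0,60],[0,0,0.014,0,60]]}}

```text
t: 6.25
tcp_pos: [0.4508, 0.2138, 0.0455]
tool_rot: [0.99, 0.143, 0.0, -0.0]
force: [-0.5, -0.1, -0.5]
finger_gap: 0.601
```

Request:
{"name": "move_arm", "arguments": {"deltas": [[0,0,0,0,75],[0,0,0,0,75],[0,0,0,0,75],[0,0,-0.02,0,75],[0,0,-0.06,0,75],[0,0,-0.12,0,75],[0,0,-0.18,0,75],[0,0,-0.22,0,75]]}}

```text
t: 6.92
tcp_pos: [0.4512, 0.2139, 0.1357]
tool_rot: [0.99, 0.143, 0.001, -0.0]
force: [0.1, -0.4, 0.1]
finger_gap: 0.75
```

```bash
python3 -c "
from h import *
go(.6479,.0872,.15,1.274)"
```

```text
t 6.92 pos [0.4512 0.2139 0.1357] yaw 0.288 gap 0.750 F [ 0.1 -0.4  0.1] q6 1.50
delta units [ 0.3816  0.4433 -0.0348] twist -1.972 | dist mm 234
```

Request:
{"name": "move_arm", "arguments": {"deltas": [[0,0.03,-0.005,-0.1,60],[0.005,0.08,-0.02,-0.24,50],[0.01,0.14,-0.03,-0.38,50],[0.015,0.2,-0.035,-0.52,50],[0.02,0.26,-0.035,-0.66,50],[0.02,0.31,-0.035,-0.8,50],[0.02,0.345,-0.035,-0.92,50],[0.02,0.355,-0.035,-1.0,50]]}}

```text
t: 7.58
tcp_pos: [0.4997, 0.0777, 0.1481]
tool_rot: [0.923, 0.384, 0.001, 0.001]
force: [0.8, -0.5, -0.1]
finger_gap: 0.497
```

```bash
python3 -c "
from h import *
go(.6479,.0872,.12,1.274)
from station import manip
for n in ('top',):
  p,d=manip.snapshot(n);cv2.imwrite('pics/%s3.png'%n,p[:,:,::-1])
  W=cloud(manip.get_calibration(n),d);Z=W[...,2]
  m=(abs(Z-.061)<.005).astype(np.uint8);k,l,s,cen=cv2.connectedComponentsWithStats(m)
  for i in range(1,k):
    if 300<s[i,4]: print(cen[i],rect(W[l==i][:,:2]),Z[l==i].mean())
"
```

```text
t 7.58 pos [0.4997 0.0777 0.1481] yaw 0.788 gap 0.497 F [ 0.8 -0.5 -0.1] q6 0.72
delta units [0.2779 0.2458 0.0709] twist -0.972 | dist mm 151
[ 65.47252747 192.98201798] (array([655.4, 420.8, 236.2,  36.2]), np.float64(1.116)) 0.06385594586009087
[170.57202505 318.39248434] (array([408.9, 200.5,  53.4,  45.5]), np.float64(0.282)) 0.059979312200896785
```

Request:
{"name": "move_arm", "arguments": {"deltas": [[0.02,0.02,0.005,-0.08,50],[0.06,0.055,0.015,-0.22,50],[0.11,0.1,0.03,-0.38,50],[0.165,0.145,0.045,-0.54,50],[0.21,0.185,0.055,-0.7,50],[0.25,0.22,0.065,-0.84,50],[0.272,0.24,0.07,-0.94,50],[0.278,0.246,0.07,-0.972,50]]}}

```text
t: 8.3
tcp_pos: [0.6487, 0.0897, 0.1192]
tool_rot: [0.804, 0.595, 0.001, 0.0]
force: [-0.1, 0.3, -0.5]
finger_gap: 0.502
```

Request:
{"name": "move_arm", "arguments": {"deltas": [[0,0,0,0,50],[0,0,0,0,50],[0,0,0,0,50],[0,0,0,0,50],[0,0,0,0,50],[0,0,0,0,50],[0,0,0,0,50],[0,0,0,0,50]]}}

```text
t: 8.97
tcp_pos: [0.6467, 0.0893, 0.1195]
tool_rot: [0.804, 0.595, -0.0, -0.0]
force: [-0.6, 0.0, 0.4]
finger_gap: 0.494
```

```bash
cat >> h.py <<'E'
def look(n,name,z0,tol=.004,mina=250):
    from station import manip
    c=manip.get_calibration(n);p,d=manip.snapshot(n);cv2.imwrite('pics/%s.png'%name,p[:,:,::-1])
    W=cloud(c,d);Z=W[...,2];m=(abs(Z-z0)<tol).astype(np.uint8);k,l,s,cen=cv2.connectedComponentsWithStats(m)
    for i in range(1,k):
        if s[i,4]>mina: print(n,cen[i].round(),s[i,4],rect(W[l==i][:,:2]),Z[l==i].mean().round(4))
    return c,p,W
E
python3 -c "
from h import *
look('wrist','w4',.016,.005,2000)
go(.6479,.0872,.0125,1.274)"
```

```text
wrist [319. 237.] 4517 (array([646.5,  87.9, 100.5,  20. ]), np.float64(1.277)) 0.016
wrist [505. 284.] 9108 (array([757.5,   5.9, 153.4,  35.6]), np.float64(-1.538)) 0.0196
t 9.02 pos [0.6468 0.0892 0.1195] yaw 1.274 gap 0.505 F [-0.  -1.2  0.6] q6 0.26
delta units [-0.004   0.0042  0.2674] twist -0.001 | dist mm 107
```

View pics/w4.png

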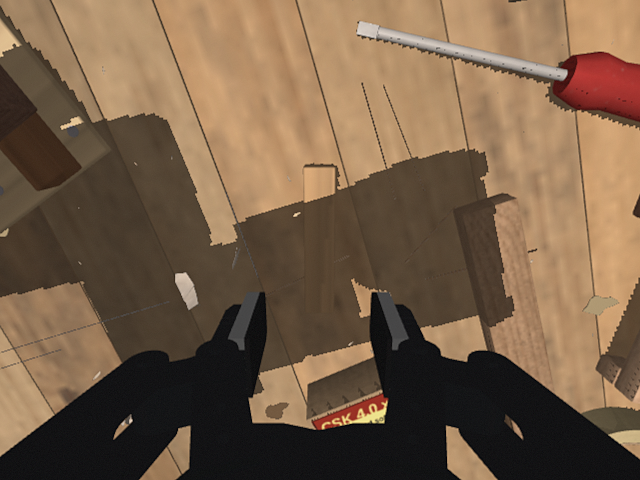

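View pics/top3.png

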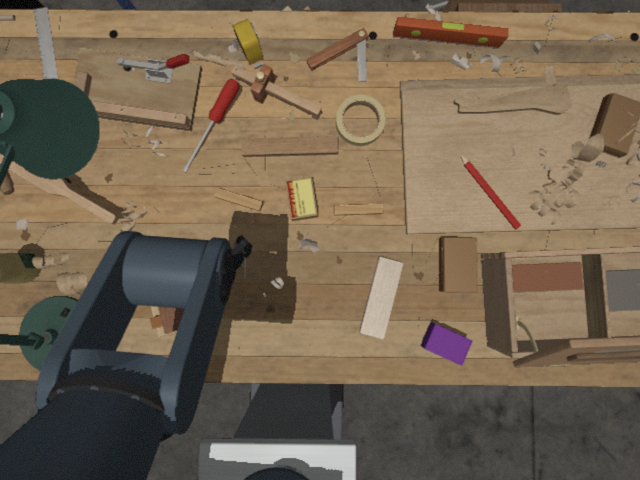

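Request:
{"name": "move_arm", "arguments": {"deltas": [[-0.002,0.002,0.04,0,50],[-0.002,0.003,0.09,0,50],[-0.002,0.003,0.14,0,50],[-0.002,0.003,0.19,0,50],[-0.002,0.003,0.225,0,50],[-0.002,0.003,0.25,0,50],[-0.002,0.003,0.262,0,50],[-0.002,0.003,0.266,0,50]]}}

```text
t: 9.68
tcp_pos: [0.6475, 0.0882, 0.0122]
tool_rot: [0.804, 0.595, -0.0, -0.0]
force: [-0.1, -0.1, 0.1]
finger_gap: 0.501
```

```bash
python3 -c "
from h import *
go(.647,.0875,.0125,1.274)"
```

```text
t 9.68 pos [0.6475 0.0882 0.0122] yaw 1.274 gap 0.501 F [-0.1 -0.1  0.1] q6 0.26
delta units [-0.0019 -0.0007 -0.0008] twist -0.000 | dist mm 1
```

Request:
{"name": "move_arm", "arguments": {"deltas": [[0,0,-0.002,0,0],[0,0,-0.002,0,0],[0,0,-0.002,0,0],[0,0,-0.002,0,0],[0,0,-0.002,0,0],[0,0,-0.002,0,0],[0,0,-0.002,0,0],[0,0,-0.002,0,0]], "force": 50}}

```text
t: 10.35
tcp_pos: [0.6487, 0.0881, 0.015]
tool_rot: [0.804, 0.595, 0.001, 0.001]
force: [-0.1, -0.2, 5.7]
finger_gap: 0.215
```

Request:
{"name": "move_arm", "arguments": {"deltas": [[0,0,-0.01,0,0],[0,0,-0.03,0,0],[0,0,-0.06,0,0],[0,0,-0.1,0,0],[0,0,-0.15,0,0],[0,0,-0.2,0,0],[0,0,-0.24,0,0],[0,0,-0.26,0,0]]}}

```text
t: 11.02
tcp_pos: [0.6491, 0.0881, 0.1212]
tool_rot: [0.804, 0.595, 0.002, 0.001]
force: [0.1, 0.6, -0.5]
finger_gap: 0.217
```

```bash
python3 -c "
from h import *
import math
a=.288
for s in(1,-1): print(.4509+s*.045*math.cos(a),.2138+s*.045*math.sin(a))
look('wrist','w5',.13,.03,2000)
go(.55,.1,.13,1.859)"
```

```text
0.49404662383925363 0.2265815825027244
0.4077533761607464 0.2010184174972756
wrist [317. 317.] 18788 (array([646.7,  90.2,  97.3,  58.3]), np.float64(0.898)) 0.1297
t 11.07 pos [0.6496 0.0882 0.1218] yaw 1.274 gap 0.217 F [0.3 0.6 0.4] q6 0.26
delta units [-0.0446 -0.2467 -0.022 ] twist -1.170 | dist mm 101
```

View pics/w5.png

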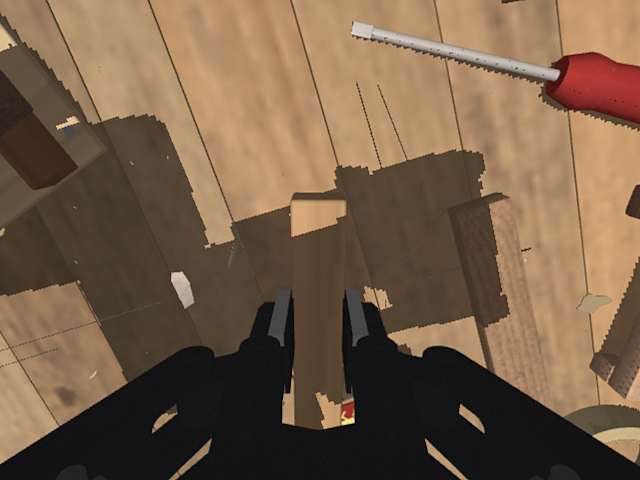

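Request:
{"name": "move_arm", "arguments": {"deltas": [[-0.005,-0.02,-0.005,-0.1,0],[-0.01,-0.06,-0.015,-0.25,0],[-0.02,-0.11,-0.022,-0.4,0],[-0.03,-0.16,-0.022,-0.55,0],[-0.035,-0.2,-0.022,-0.7,0],[-0.04,-0.23,-0.022,-0.82,0],[-0.045,-0.245,-0.022,-0.92,0],[-0.045,-0.247,-0.022,-0.97,0]]}}

```text
t: 11.73
tcp_pos: [0.5455, 0.1001, 0.126]
tool_rot: [0.637, 0.771, -0.001, -0.001]
force: [-0.8, -1.5, -0.0]
finger_gap: 0.215
```

```bash
python3 -c "
from h import *
go(.494,.2266,.13,1.859)"
```

```text
t 11.73 pos [0.5455 0.1001 0.126 ] yaw 1.761 gap 0.215 F [-0.8 -1.5 -0. ] q6 -0.21
delta units [ 0.3349 -0.0666 -0.0094] twist -0.196 | dist mm 137
```

Request:
{"name": "move_arm", "arguments": {"deltas": [[0.025,-0.005,0,-0.03,0],[0.07,-0.014,-0.003,-0.06,0],[0.125,-0.025,-0.006,-0.09,0],[0.18,-0.036,-0.01,-0.12,0],[0.235,-0.047,-0.01,-0.15,0],[0.285,-0.057,-0.01,-0.18,0],[0.32,-0.064,-0.01,-0.196,0],[0.335,-0.067,-0.01,-0.196,0]]}}

```text
t: 12.4
tcp_pos: [0.496, 0.2288, 0.1304]
tool_rot: [0.598, 0.801, 0.0, -0.0]
force: [-0.5, 0.7, -0.5]
finger_gap: 0.217
```

Request:
{"name": "move_arm", "arguments": {"deltas": [[0,0,0,0,0],[0,0,0,0,0],[0,0,0,0,0],[0,0,0,0,0],[0,0,0,0,0],[0,0,0,0,0],[0,0,0,0,0],[0,0,0,0,0]]}}

```text
t: 13.07
tcp_pos: [0.4968, 0.2262, 0.1306]
tool_rot: [0.599, 0.8, 0.0, 0.0]
force: [-0.2, -0.5, -0.2]
finger_gap: 0.216
```

```bash
python3 -c "
from h import *
look('wrist','w6',.029,.004,600)
go(.494,.2266,.08,1.859)"
```

```text
wrist [170. 182.] 2212 (array([420.1, 245.8,  99.8,  33.7]), np.float64(0.285)) 0.0282
wrist [312. 171.] 1417 (array([480. , 268.5,  24. ,  21.6]), np.float64(-1.278)) 0.028
wrist [181. 303.] 724 (array([419.2, 158.1,  22.6,  17.3]), np.float64(0.296)) 0.0279
t 13.12 pos [0.4967 0.2263 0.1306] yaw 1.856 gap 0.217 F [ 0.3  0.1 -0.3] q6 -0.06
delta units [ 0.0027 -0.0064  0.1265] twist -0.005 | dist mm 51
```

View pics/w6.png

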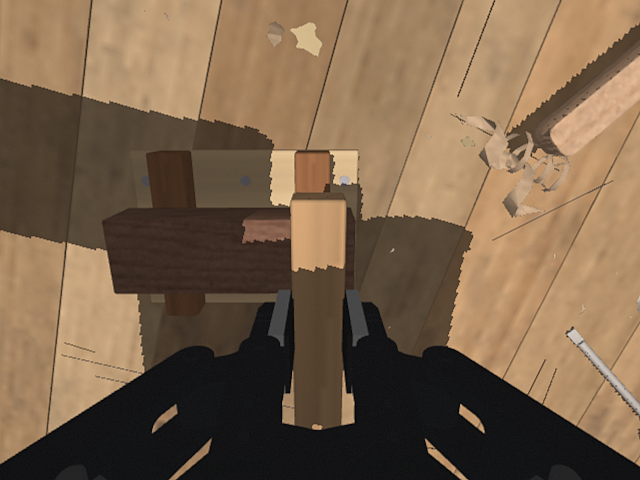

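The wrist image shows the sticker (291–346) above the right bearer (294–330, row 170), square to the thick board. Next I'll shift it slightly and lower it.

Request:
{"name": "move_arm", "arguments": {"deltas": [[0.003,-0.006,0.02,-0.005,0],[0.003,-0.006,0.045,-0.005,0],[0.003,-0.006,0.07,-0.005,0],[0.003,-0.006,0.095,-0.005,0],[0.003,-0.006,0.112,-0.005,0],[0.003,-0.006,0.122,-0.005,0],[0.003,-0.006,0.127,-0.005,0],[0.003,-0.006,0.127,-0.005,0]]}}

```text
t: 13.78
tcp_pos: [0.4938, 0.2269, 0.0791]
tool_rot: [0.598, 0.801, -0.0, -0.0]
force: [0.4, -0.7, 0.6]
finger_gap: 0.215
```

```bash
python3 -c "
from h import *
go(.494,.2266,.075,1.859)"
```

```text
t 13.78 pos [0.4938 0.2269 0.0791] yaw 1.859 gap 0.215 F [ 0.4 -0.7  0.6] q6 -0.06
delta units [-0.0008  0.0004  0.0102] twist 0.001 | dist mm 4
```

Request:
{"name": "move_arm", "arguments": {"deltas": [[0,0,0.003,0,0],[0,0,0.006,0,0],[0,0,0.009,0,0],[0,0,0.01,0,0],[0,0,0.01,0,0],[0,0,0.01,0,0],[0,0,0.01,0,0],[0,0,0.01,0,0]]}}

```text
t: 14.45
tcp_pos: [0.4941, 0.227, 0.0759]
tool_rot: [0.598, 0.801, 0.0, 0.0]
force: [-0.2, 0.3, -0.0]
finger_gap: 0.217
```

Request:
{"name": "move_arm", "arguments": {"deltas": [[0,0,0.002,0,0],[0,0,0.004,0,0],[0,0,0.005,0,0],[0,0,0.005,0,0],[0,0,0.005,0,0],[0,0,0.005,0,0],[0,0,0.005,0,0],[0,0,0.005,0,0]]}}

```text
t: 15.12
tcp_pos: [0.4941, 0.227, 0.075]
tool_rot: [0.598, 0.801, 0.0, 0.0]
force: [-2.1, -0.9, 8.7]
finger_gap: 0.218
```

Contact. Releasing.

Request:
{"name": "move_arm", "arguments": {"deltas": [[0,0,-0.003,0,30],[0,0,-0.003,0,40],[0,0,-0.003,0,40],[0,0,-0.003,0,40],[0,0,-0.03,0,40],[0,0,-0.07,0,40],[0,0,-0.12,0,40],[0,0,-0.15,0,40]]}}

```text
t: 15.78
tcp_pos: [0.4946, 0.2271, 0.1357]
tool_rot: [0.598, 0.801, 0.001, 0.001]
force: [0.5, -0.0, 0.6]
finger_gap: 0.4
```

```bash
python3 -c "
from h import *
look('wrist','w7',.077,.004,600)
go(.55,.08,.17,1.62)"
```

```text
wrist [316. 259.] 6401 (array([493.7, 226.6,  99.6,  20. ]), np.float64(-1.285)) 0.0761
t 15.83 pos [0.4959 0.2275 0.1376] yaw 1.859 gap 0.397 F [0.3 0.2 1.2] q6 -0.06
delta units [-0.392   0.0251 -0.0807] twist 0.479 | dist mm 160
```

View pics/w7.png

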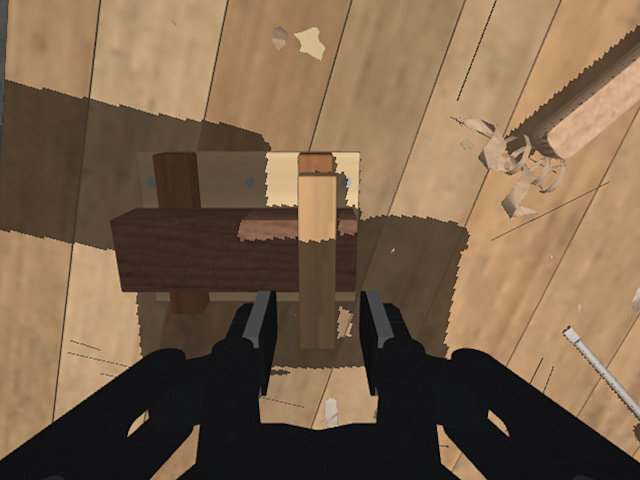

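Sticker 1 is at (493.7, 226.6) and level. I'll go for sticker 2.

Request:
{"name": "move_arm", "arguments": {"deltas": [[-0.03,0.003,-0.01,0.05,40],[-0.08,0.007,-0.03,0.11,40],[-0.15,0.01,-0.04,0.18,40],[-0.23,0.015,-0.04,0.25,40],[-0.31,0.02,-0.04,0.32,40],[-0.39,0.025,-0.04,0.38,40],[-0.47,0.03,-0.04,0.44,45],[-0.55,0.035,-0.04,0.48,50]]}}

```text
t: 16.5
tcp_pos: [0.5698, 0.0177, 0.1491]
tool_rot: [0.691, 0.723, -0.001, -0.001]
force: [0.1, 0.6, -0.4]
finger_gap: 0.5
```

```bash
python3 -c "
from h import *
go(.6286,-.1608,.12,1.62)"
```

```text
t 16.50 pos [0.5698 0.0177 0.1491] yaw 1.616 gap 0.500 F [ 0.1  0.6 -0.4] q6 -0.21
delta units [-0.4524  0.1266  0.0726] twist -0.007 | dist mm 190
```

Request:
{"name": "move_arm", "arguments": {"deltas": [[-0.06,0.018,0.01,0,50],[-0.13,0.038,0.02,0,50],[-0.21,0.06,0.03,0,50],[-0.29,0.082,0.045,0,50],[-0.36,0.102,0.06,0,50],[-0.42,0.118,0.07,-0.005,50],[-0.447,0.125,0.07,-0.007,50],[-0.453,0.127,0.072,-0.007,50]]}}

```text
t: 17.17
tcp_pos: [0.6296, -0.1615, 0.1202]
tool_rot: [0.69, 0.724, -0.0, -0.0]
force: [-0.1, -0.3, 0.5]
finger_gap: 0.498
```

Request:
{"name": "move_arm", "arguments": {"deltas": [[0,0,0,0,50],[0,0,0,0,50],[0,0,0,0,50],[0,0,0,0,50],[0,0,0,0,50],[0,0,0,0,50],[0,0,0,0,50],[0,0,0,0,50]]}}

```text
t: 17.83
tcp_pos: [0.6296, -0.1582, 0.1211]
tool_rot: [0.688, 0.725, 0.0, 0.0]
force: [0.0, 0.4, 0.0]
finger_gap: 0.501
```

```bash
python3 -c "
from h import *
look('wrist','w8',.016,.005,2000)
go(.6286,-.1608,.013,1.62)"
```

```text
wrist [550.  94.] 11351 (array([760. , -65.2, 105.7,  37. ]), np.float64(-1.537)) 0.0195
wrist [315. 238.] 4405 (array([ 627.5, -160.4,   99.6,   19.7]), np.float64(-1.533)) 0.016
wrist [ 81. 304.] 11337 (array([ 468.3, -213.8,  115.4,   51.7]), np.float64(-0.252)) 0.0175
t 17.88 pos [ 0.6296 -0.1583  0.1211] yaw 1.623 gap 0.503 F [ 0.1 -0.6 -0.2] q6 -0.47
delta units [-0.0061 -0.0028  0.2702] twist 0.006 | dist mm 108
```

View pics/w8.png

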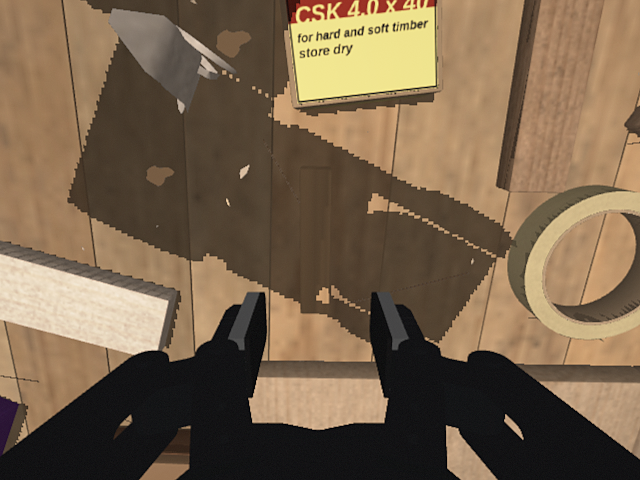

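Request:
{"name": "move_arm", "arguments": {"deltas": [[-0.003,-0.002,0.04,0.01,50],[-0.006,-0.004,0.09,0.02,50],[-0.006,-0.004,0.14,0.02,50],[-0.006,-0.004,0.19,0.02,50],[-0.006,-0.004,0.225,0.02,50],[-0.006,-0.004,0.25,0.02,50],[-0.006,-0.004,0.262,0.02,50],[-0.006,-0.004,0.266,0.02,50]]}}

```text
t: 18.55
tcp_pos: [0.6279, -0.1609, 0.0138]
tool_rot: [0.692, 0.722, -0.0, -0.0]
force: [-0.6, 0.2, 0.5]
finger_gap: 0.501
```

Request:
{"name": "move_arm", "arguments": {"deltas": [[0,0,-0.002,0,0],[0,0,-0.004,0,0],[0,0,-0.004,0,0],[0,0,-0.004,0,0],[0,0,-0.004,0,0],[0,0,-0.004,0,0],[0,0,-0.004,0,0],[0,0,-0.004,0,0]]}}

```text
t: 19.22
tcp_pos: [0.6287, -0.1612, 0.0172]
tool_rot: [0.692, 0.722, 0.0, 0.001]
force: [-0.4, 0.6, 5.9]
finger_gap: 0.215
```

Request:
{"name": "move_arm", "arguments": {"deltas": [[0,0,-0.01,0,0],[0,0,-0.03,0,0],[0,0,-0.06,0,0],[0,0,-0.1,0,0],[0,0,-0.15,0,0],[0,0,-0.21,0,0],[0,0,-0.26,0,0],[0,0,-0.29,0,0]]}}

```text
t: 19.88
tcp_pos: [0.6292, -0.1614, 0.1356]
tool_rot: [0.692, 0.722, 0.001, 0.002]
force: [0.7, 0.2, -0.4]
finger_gap: 0.218
```

```bash
python3 -c "
from h import *
look('wrist','w9',.14,.03,2000)
go(.55,.0,.14,1.859)"
```

```text
wrist [317. 310.] 16887 (array([ 628.3, -161. ,  100.4,   46.2]), np.float64(-1.562)) 0.1398
t 19.93 pos [ 0.6303 -0.1618  0.1373] yaw 1.613 gap 0.216 F [ 0.3 -0.5  1. ] q6 -0.46
delta units [ 0.4127 -0.1834 -0.0094] twist -0.492 | dist mm 181
```

View pics/w9.png

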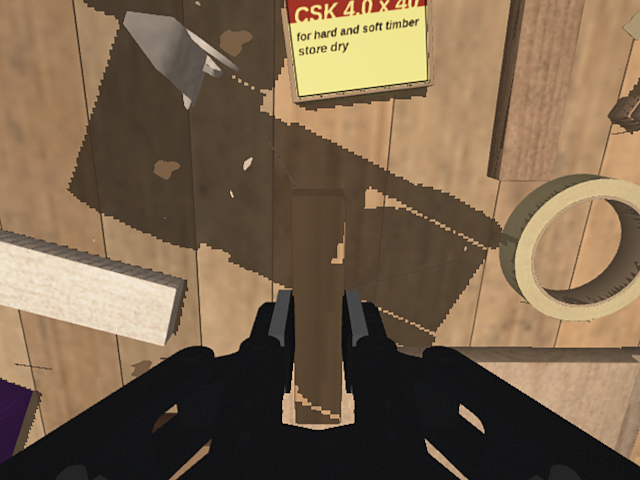

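Request:
{"name": "move_arm", "arguments": {"deltas": [[0.03,-0.017,-0.01,-0.04,0],[0.08,-0.045,-0.02,-0.1,0],[0.14,-0.078,-0.02,-0.17,0],[0.2,-0.112,-0.02,-0.24,0],[0.26,-0.145,-0.02,-0.31,0],[0.33,-0.185,-0.02,-0.38,0],[0.4,-0.224,-0.02,-0.45,0],[0.465,-0.26,-0.02,-0.49,0]]}}

```text
t: 20.6
tcp_pos: [0.5129, 0.0227, 0.139]
tool_rot: [0.598, 0.802, -0.001, -0.002]
force: [-0.1, 0.2, 0.4]
finger_gap: 0.213
```

```bash
python3 -c "
from h import *
go(.4078,.2010,.14,1.859)"
```

```text
t 20.60 pos [0.5129 0.0227 0.139 ] yaw 1.860 gap 0.213 F [-0.1  0.2  0.4] q6 -0.46
delta units [ 0.5022 -0.1246 -0.0007] twist 0.002 | dist mm 207
```

Request:
{"name": "move_arm", "arguments": {"deltas": [[0.07,-0.017,-0.005,0,0],[0.15,-0.037,-0.005,0,0],[0.24,-0.06,-0.005,0,0],[0.32,-0.08,-0.005,0,0],[0.39,-0.097,-0.005,0,0],[0.45,-0.112,-0.005,0,0],[0.49,-0.122,-0.005,0,0],[0.502,-0.125,-0.005,0,0]]}}

```text
t: 21.27
tcp_pos: [0.4073, 0.2006, 0.1413]
tool_rot: [0.597, 0.802, -0.002, -0.002]
force: [-0.0, -0.1, -0.4]
finger_gap: 0.22
```

Request:
{"name": "move_arm", "arguments": {"deltas": [[0,0,0,0,0],[0,0,0,0,0],[0,0,0,0,0],[0,0,0,0,0],[0,0,0,0,0],[0,0,0,0,0],[0,0,0,0,0],[0,0,0,0,0]]}}

```text
t: 21.93
tcp_pos: [0.4117, 0.1987, 0.1422]
tool_rot: [0.599, 0.801, 0.0, 0.0]
force: [0.7, 0.6, 0.3]
finger_gap: 0.217
```

```bash
python3 -c "
from h import *
look('wrist','w10',.077,.005,600)
go(.4078,.2010,.08,1.859)"
```

```text
wrist [474. 248.] 6496 (array([493.6, 226.3,  99.9,  21.2]), np.float64(-1.281)) 0.076
t 21.98 pos [0.4117 0.1987 0.1422] yaw 1.857 gap 0.218 F [-0.8 -0.4  0.8] q6 -0.08
delta units [ 0.0082 -0.0078  0.1555] twist -0.003 | dist mm 62
```

View pics/w10.png

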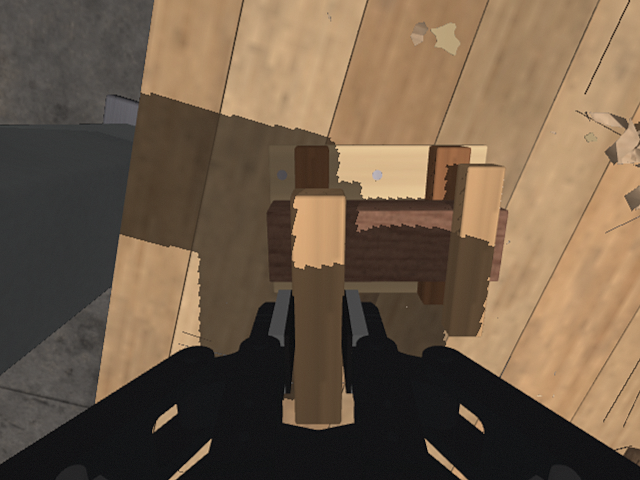

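The sticker (291–346) hangs over the left bearer (295–330), parallel to the first sticker (445–505). I'm lowering it.

Request:
{"name": "move_arm", "arguments": {"deltas": [[0.005,-0.005,0.02,0,0],[0.008,-0.008,0.05,0,0],[0.008,-0.008,0.085,0,0],[0.008,-0.008,0.115,0,0],[0.008,-0.008,0.138,0,0],[0.008,-0.008,0.15,0,0],[0.008,-0.008,0.155,0,0],[0.008,-0.008,0.155,0,0]]}}

```text
t: 22.65
tcp_pos: [0.4074, 0.2011, 0.0798]
tool_rot: [0.599, 0.801, -0.0, -0.0]
force: [0.3, -0.7, 0.0]
finger_gap: 0.22
```

Request:
{"name": "move_arm", "arguments": {"deltas": [[0,0,0.002,0,0],[0,0,0.004,0,0],[0,0,0.006,0,0],[0,0,0.007,0,0],[0,0,0.007,0,0],[0,0,0.007,0,0],[0,0,0.007,0,0],[0,0,0.007,0,0]]}}

```text
t: 23.32
tcp_pos: [0.4076, 0.2011, 0.0775]
tool_rot: [0.599, 0.801, 0.0, 0.0]
force: [-0.2, -0.2, 0.2]
finger_gap: 0.215
```

```bash
python3 -c "
from h import *
go(.4078,.2010,.075,1.859)"
```

```text
t 23.32 pos [0.4076 0.2011 0.0775] yaw 1.858 gap 0.215 F [-0.2 -0.2  0.2] q6 -0.08
delta units [-0.0004  0.0003  0.0062] twist -0.002 | dist mm 2
```

Request:
{"name": "move_arm", "arguments": {"deltas": [[0,0,0.002,0,0],[0,0,0.004,0,0],[0,0,0.005,0,0],[0,0,0.006,0,0],[0,0,0.006,0,0],[0,0,0.006,0,0],[0,0,0.006,0,0],[0,0,0.006,0,0]]}}

```text
t: 23.98
tcp_pos: [0.4077, 0.2011, 0.0771]
tool_rot: [0.599, 0.801, 0.001, 0.001]
force: [-3.0, -0.1, 22.3]
finger_gap: 0.218
```

Request:
{"name": "move_arm", "arguments": {"deltas": [[0,0,-0.003,0,0],[0,0,-0.005,0,30],[0,0,-0.005,0,40],[0,0,-0.005,0,40],[0,0,-0.03,0,40],[0,0,-0.08,0,40],[0,0,-0.14,0,40],[0,0,-0.19,0,40]]}}

```text
t: 24.65
tcp_pos: [0.4073, 0.201, 0.1514]
tool_rot: [0.599, 0.801, -0.001, -0.0]
force: [1.6, -0.1, 1.4]
finger_gap: 0.396
```

```bash
python3 -c "
from h import *
look('wrist','w11',.077,.004,600)
go(.4479,-.2089,.12,-.255)"
```

```text
wrist [319. 248.] 5622 (array([407.1, 201.8,  99.7,  20.1]), np.float64(-1.285)) 0.0761
wrist [474. 249.] 5829 (array([493.7, 226.1, 100.2,  20.9]), np.float64(-1.285)) 0.076
t 24.70 pos [0.4094 0.2016 0.1545] yaw 1.858 gap 0.398 F [0.7 0.2 2.4] q6 -0.08
delta units [-1.0115 -0.1989  0.0855] twist -2.057 | dist mm 414
```

View pics/w11.png

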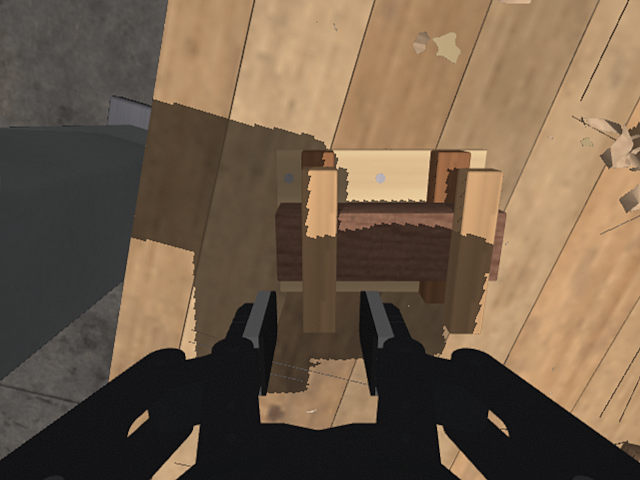

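Request:
{"name": "move_arm", "arguments": {"deltas": [[-0.04,-0.008,-0.01,-0.08,50],[-0.1,-0.02,-0.01,-0.22,70],[-0.17,-0.034,-0.01,-0.36,90],[-0.24,-0.048,-0.01,-0.5,100],[-0.31,-0.062,-0.01,-0.64,100],[-0.38,-0.076,-0.01,-0.78,100],[-0.45,-0.09,-0.01,-0.9,100],[-0.52,-0.104,-0.01,-1.0,100]]}}

```text
t: 25.37
tcp_pos: [0.4262, -0.0115, 0.1544]
tool_rot: [0.381, 0.925, -0.0, -0.001]
force: [0.6, 0.1, 0.8]
finger_gap: 1.002
```

```bash
python3 -c "
from h import *
go(.4479,-.2089,.12,-.255)"
```

```text
t 25.37 pos [ 0.4262 -0.0115  0.1544] yaw 2.361 gap 1.002 F [0.6 0.1 0.8] q6 -1.08
delta units [-0.386  -0.3123  0.0859] twist -1.052 | dist mm 202
```

Request:
{"name": "move_arm", "arguments": {"deltas": [[-0.06,-0.048,0.01,-0.13,100],[-0.12,-0.097,0.02,-0.28,100],[-0.18,-0.146,0.04,-0.43,100],[-0.24,-0.194,0.05,-0.58,100],[-0.3,-0.243,0.06,-0.73,100],[-0.35,-0.283,0.07,-0.86,100],[-0.38,-0.307,0.08,-0.96,100],[-0.386,-0.312,0.085,-1.0,100]]}}

```text
t: 26.03
tcp_pos: [0.4486, -0.2108, 0.12]
tool_rot: [0.142, 0.99, -0.001, 0.001]
force: [-0.4, -0.4, 0.2]
finger_gap: 0.999
```

Request:
{"name": "move_arm", "arguments": {"deltas": [[0,0,0,-0.05,100],[0,0,0,-0.05,100],[0,0,0,-0.05,100],[0,0,0,-0.05,100],[0,0,0,-0.05,100],[0,0,0,-0.05,100],[0,0,0,-0.05,100],[0,0,0,-0.05,100]]}}

```text
t: 26.7
tcp_pos: [0.4479, -0.2073, 0.1212]
tool_rot: [0.129, 0.992, -0.0, 0.0]
force: [0.4, 0.6, -0.3]
finger_gap: 1.005
```

```bash
python3 -c "
from h import *
look('wrist','w12',.018,.005,2000)
go(.4479,-.2089,.0135,-.255)"
```

```text
wrist [315. 225.] 18309 (array([ 446.4, -209.1,  159.8,   50.2]), np.float64(-0.257)) 0.0181
t 26.75 pos [ 0.4479 -0.2074  0.1211] yaw 2.883 gap 1.000 F [-0.1 -0.2 -1. ] q6 -1.97
delta units [-0.0009 -0.0036  0.2691] twist -0.007 | dist mm 108
```

View pics/w12.png

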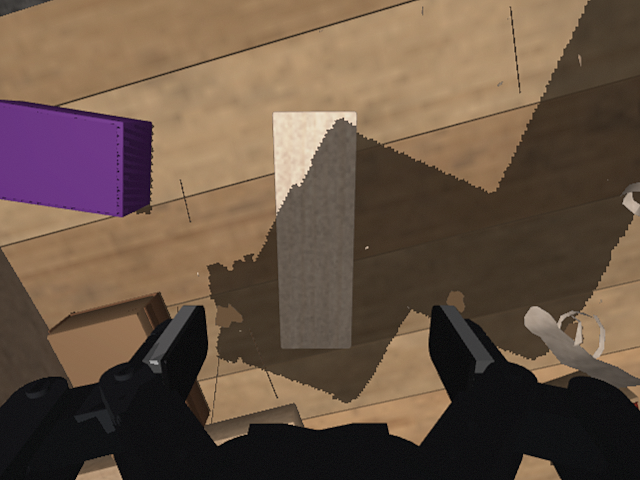

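Request:
{"name": "move_arm", "arguments": {"deltas": [[0.001,-0.002,0.04,-0.005,80],[0.001,-0.004,0.09,-0.007,80],[0.001,-0.004,0.14,-0.007,80],[0.001,-0.004,0.19,-0.007,80],[0.001,-0.004,0.225,-0.007,80],[0.001,-0.004,0.25,-0.007,80],[0.001,-0.004,0.263,-0.007,80],[0.001,-0.004,0.267,-0.007,80]]}}

```text
t: 27.42
tcp_pos: [0.4468, -0.2089, 0.0135]
tool_rot: [0.127, 0.992, 0.0, -0.0]
force: [-0.7, -0.5, -0.3]
finger_gap: 0.802
```

Request:
{"name": "move_arm", "arguments": {"deltas": [[0,0,0,0,0],[0,0,0,0,0],[0,0,0,0,0],[0,0,0,0,0],[0,0,0,0,0],[0,0,0,0,0],[0,0,0,0,0],[0,0,0,0,0]], "force": 60}}

```text
t: 28.08
tcp_pos: [0.4475, -0.2094, 0.015]
tool_rot: [0.127, 0.992, -0.0, 0.001]
force: [0.2, -0.5, 6.1]
finger_gap: 0.563
```

```bash
python3 -c "
from h import *
go(.4479,-.2089,.0135,-.255)"
```

```text
t 28.08 pos [ 0.4475 -0.2094  0.015 ] yaw 2.886 gap 0.563 F [ 0.2 -0.5  6.1] q6 -1.98
delta units [-0.0006  0.0013  0.0038] twist -0.001 | dist mm 2
```

Request:
{"name": "move_arm", "arguments": {"deltas": [[0,0,-0.01,0,0],[0,0,-0.03,0,0],[0,0,-0.06,0,0],[0,0,-0.1,0,0],[0,0,-0.16,0,0],[0,0,-0.22,0,0],[0,0,-0.28,0,0],[0,0,-0.32,0,0]]}}

```text
t: 28.75
tcp_pos: [0.4473, -0.2092, 0.1446]
tool_rot: [0.127, 0.992, -0.001, 0.001]
force: [1.0, 0.1, -0.1]
finger_gap: 0.565
```

```bash
python3 -c "
from h import *
look('wrist','w13',.14,.03,2000)
go(.4509,.2138,.16,.288)"
```

```text
wrist [318. 262.] 47550 (array([ 431. , -205.1,  128.7,   76.1]), np.float64(-0.256)) 0.1485
t 28.80 pos [ 0.4486 -0.2101  0.1467] yaw 2.887 gap 0.566 F [ 0.2 -0.9 -0.2] q6 -1.98
delta units [ 0.2614  1.0267 -0.0378] twist -1.086 | dist mm 424
```

View pics/w13.png

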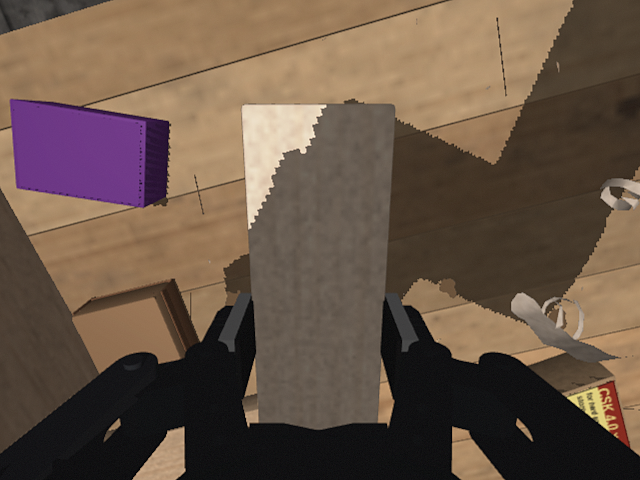

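Request:
{"name": "move_arm", "arguments": {"deltas": [[0.01,0.035,-0.005,-0.04,0],[0.024,0.095,-0.01,-0.1,0],[0.041,0.16,-0.015,-0.18,0],[0.058,0.23,-0.02,-0.26,0],[0.076,0.3,-0.02,-0.34,0],[0.094,0.37,-0.02,-0.42,0],[0.112,0.44,-0.02,-0.5,0],[0.13,0.51,-0.02,-0.57,0]]}}

```text
t: 29.47
tcp_pos: [0.4463, 0.0039, 0.1492]
tool_rot: [-0.016, 1.0, 0.001, -0.002]
force: [0.5, -0.1, -0.9]
finger_gap: 0.571
```

```bash
python3 -c "
from h import *
go(.4509,.2138,.155,.288)"
```

```text
t 29.47 pos [0.4463 0.0039 0.1492] yaw -3.109 gap 0.571 F [ 0.5 -0.1 -0.9] q6 -1.85
delta units [-0.0284  0.5241 -0.0139] twist -0.512 | dist mm 210
```

Request:
{"name": "move_arm", "arguments": {"deltas": [[-0.003,0.07,-0.005,-0.07,0],[-0.007,0.15,-0.01,-0.15,0],[-0.012,0.23,-0.012,-0.23,0],[-0.017,0.31,-0.012,-0.31,0],[-0.021,0.39,-0.012,-0.38,0],[-0.025,0.46,-0.012,-0.45,0],[-0.028,0.51,-0.012,-0.5,0],[-0.028,0.524,-0.012,-0.512,0]]}}

```text
t: 30.13
tcp_pos: [0.4514, 0.2145, 0.154]
tool_rot: [-0.145, 0.989, 0.0, -0.001]
force: [0.8, 0.1, -0.8]
finger_gap: 0.566
```

Request:
{"name": "move_arm", "arguments": {"deltas": [[0,0,0,0,0],[0,0,0,0,0],[0,0,0,0,0],[0,0,0,0,0],[0,0,0,0,0],[0,0,0,0,0],[0,0,0,0,0],[0,0,0,0,0]]}}

```text
t: 30.8
tcp_pos: [0.4533, 0.211, 0.1551]
tool_rot: [-0.142, 0.99, 0.0, 0.0]
force: [0.7, 0.3, -0.4]
finger_gap: 0.559
```

```bash
python3 -c "
from h import *
look('wrist','w14',.076,.005,600)
look('top','t14',.155,.01,100)
go(.4509,.2138,.095,.288)"
```

```text
wrist [402. 174.] 839 (array([395.1, 242.7,  20.1,  13.1]), np.float64(0.284)) 0.076
top [143. 268.] 1034 (array([499.8, 224. ,  64.2,  51.3]), np.float64(0.278)) 0.1574
top [157. 324.] 1212 (array([410.3, 197.6,  69.2,  50.8]), np.float64(0.295)) 0.1575
top [570. 362.] 230 (array([ 349.7, -522.8,  203. ,   18.9]), np.float64(1.552)) 0.1549
t 30.90 pos [0.4532 0.2112 0.1551] yaw -2.856 gap 0.569 F [ 0.1 -0.3 -1.7] q6 -1.64
delta units [0.0038 0.008  0.1501] twist -0.005 | dist mm 60
```

View pics/w14.png

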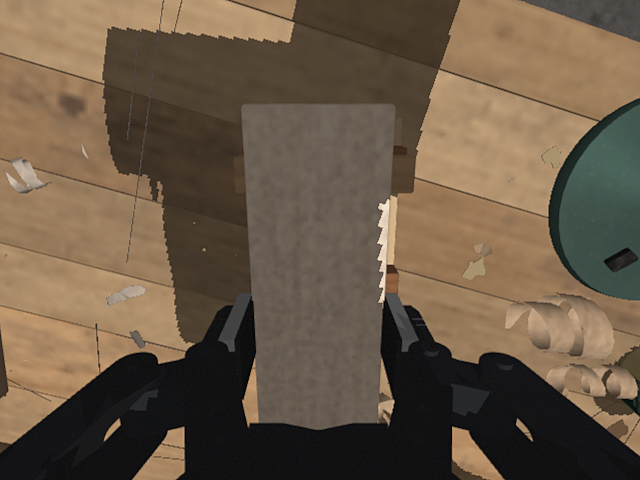

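The thin board is held square over the stand, and sticker ends peep out at (240,172) and (405,170). I'll shift it and lower.

Request:
{"name": "move_arm", "arguments": {"deltas": [[0.002,0.004,0.02,0,0],[0.004,0.008,0.05,-0.005,0],[0.004,0.008,0.085,-0.005,0],[0.004,0.008,0.115,-0.005,0],[0.004,0.008,0.135,-0.005,0],[0.004,0.008,0.146,-0.005,0],[0.004,0.008,0.15,-0.005,0],[0.004,0.008,0.15,-0.005,0]]}}

```text
t: 31.57
tcp_pos: [0.4507, 0.214, 0.0947]
tool_rot: [-0.144, 0.99, -0.0, -0.0]
force: [0.1, 0.8, -0.3]
finger_gap: 0.57
```

Request:
{"name": "move_arm", "arguments": {"deltas": [[0,0,0.002,0,0],[0,0,0.004,0,0],[0,0,0.006,0,0],[0,0,0.006,0,0],[0,0,0.006,0,0],[0,0,0.006,0,0],[0,0,0.006,0,0],[0,0,0.006,0,0]]}}

```text
t: 32.23
tcp_pos: [0.4508, 0.214, 0.0927]
tool_rot: [-0.144, 0.99, 0.0, 0.0]
force: [0.3, 0.1, -0.6]
finger_gap: 0.562
```

```bash
python3 -c "
from h import *
go(.4509,.2138,.091,.288)"
```

```text
t 32.23 pos [0.4508 0.214  0.0927] yaw -2.853 gap 0.562 F [ 0.3  0.1 -0.6] q6 -1.64
delta units [-0.0001 -0.0005  0.0042] twist 0.000 | dist mm 2
```

Request:
{"name": "move_arm", "arguments": {"deltas": [[0,0,0.002,0,0],[0,0,0.004,0,0],[0,0,0.004,0,0],[0,0,0.004,0,0],[0,0,0.004,0,0],[0,0,0.004,0,0],[0,0,0.004,0,0],[0,0,0.004,0,0]]}}

```text
t: 32.9
tcp_pos: [0.4508, 0.214, 0.091]
tool_rot: [-0.144, 0.99, 0.0, 0.0]
force: [0.1, -0.0, 0.8]
finger_gap: 0.565
```

Just in contact or nearly so; I'll take one more small step.

Request:
{"name": "move_arm", "arguments": {"deltas": [[0,0,0.002,0,0],[0,0,0.003,0,0],[0,0,0.003,0,0],[0,0,0.003,0,0],[0,0,0.003,0,0],[0,0,0.003,0,0],[0,0,0.003,0,0],[0,0,0.003,0,0]]}}

```text
t: 33.57
tcp_pos: [0.4508, 0.214, 0.091]
tool_rot: [-0.144, 0.99, 0.0, 0.0]
force: [-2.8, -0.8, 11.0]
finger_gap: 0.566
```

Request:
{"name": "move_arm", "arguments": {"deltas": [[0,0,-0.003,0,0],[0,0,-0.003,0,62],[0,0,-0.003,0,75],[0,0,-0.003,0,75],[0,0,-0.003,0,75],[0,0,-0.04,0,75],[0,0,-0.1,0,75],[0,0,-0.16,0,75]]}}

```text
t: 34.23
tcp_pos: [0.4499, 0.2137, 0.1536]
tool_rot: [-0.144, 0.99, -0.0, -0.002]
force: [1.0, -0.2, 1.0]
finger_gap: 0.748
```

```bash
python3 -c "
from h import *
look('wrist','w15',.094,.004,600)
go(.6475,-.0444,.17,.159)"
```

```text
wrist [317. 246.] 26033 (array([450.2, 213.8, 160. ,  50.1]), np.float64(0.287)) 0.0942
t 34.28 pos [0.4529 0.2146 0.158 ] yaw -2.853 gap 0.750 F [ 1.  -0.4  2.8] q6 -1.64
delta units [-0.2824 -0.7592 -0.0278] twist 0.259 | dist mm 324
```

View pics/w15.png

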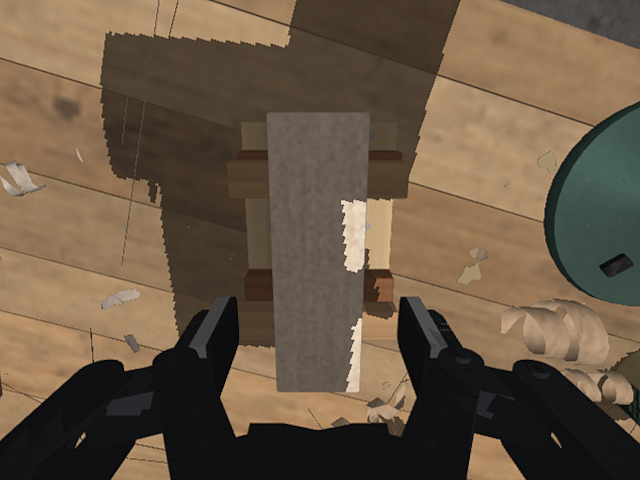

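Request:
{"name": "move_arm", "arguments": {"deltas": [[-0.02,-0.05,-0.005,0.02,80],[-0.055,-0.15,-0.01,0.05,90],[-0.09,-0.24,-0.01,0.08,100],[-0.125,-0.335,-0.01,0.11,100],[-0.16,-0.43,-0.01,0.15,100],[-0.195,-0.525,-0.01,0.19,100],[-0.23,-0.62,-0.01,0.23,100],[-0.26,-0.7,-0.01,0.259,100]]}}

```text
t: 34.95
tcp_pos: [0.6315, -0.0276, 0.1574]
tool_rot: [-0.078, 0.997, -0.0, 0.0]
force: [0.7, 0.1, 0.6]
finger_gap: 1.002
```

```bash
python3 -c "
from h import *
go(.6475,-.0444,.13,.159)"
```

```text
t 34.95 pos [ 0.6315 -0.0276  0.1574] yaw -2.985 gap 1.002 F [0.7 0.1 0.6] q6 -1.95
delta units [-0.0328 -0.0477  0.0686] twist -0.005 | dist mm 36
```

Request:
{"name": "move_arm", "arguments": {"deltas": [[-0.02,-0.028,0.02,0,100],[-0.03,-0.042,0.04,0,100],[-0.033,-0.048,0.06,0,100],[-0.033,-0.048,0.068,0,100],[-0.033,-0.048,0.068,0,100],[-0.033,-0.048,0.068,0,100],[-0.033,-0.048,0.068,0,100],[-0.033,-0.048,0.068,0,100]]}}

```text
t: 35.62
tcp_pos: [0.646, -0.0408, 0.1312]
tool_rot: [-0.08, 0.997, -0.0, 0.0]
force: [-0.1, 0.5, -0.2]
finger_gap: 1.0
```

```bash
python3 -c "
from h import *
look('wrist','w16',.039,.004,1500)
look('top','t16',.095,.004,200)
go(.6475,-.0444,.02,.159)"
```

```text
wrist [312. 242.] 10593 (array([646.1, -44.6,  80. ,  54.1]), np.float64(0.16)) 0.0387
top [151. 261.] 302 (array([517.7, 230.4,  48.3,  31.8]), np.float64(-1.07)) 0.094
t 35.72 pos [ 0.6462 -0.0412  0.1312] yaw -2.982 gap 1.001 F [0.5 0.7 0.1] q6 -1.97
delta units [-0.0017 -0.0082  0.2781] twist 0.001 | dist mm 111
```

View pics/w16.png

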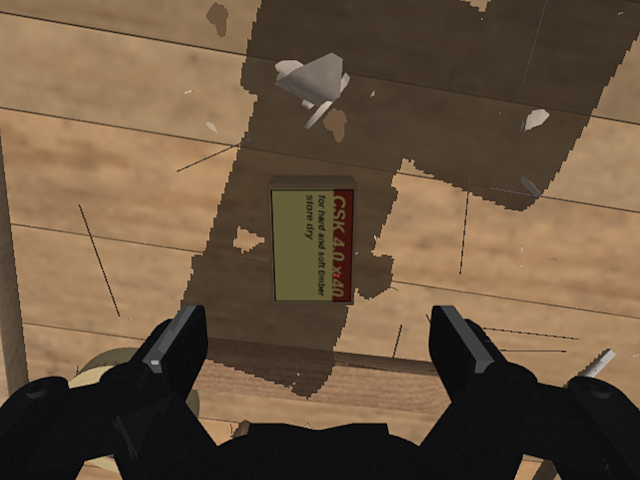

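View pics/t16.png

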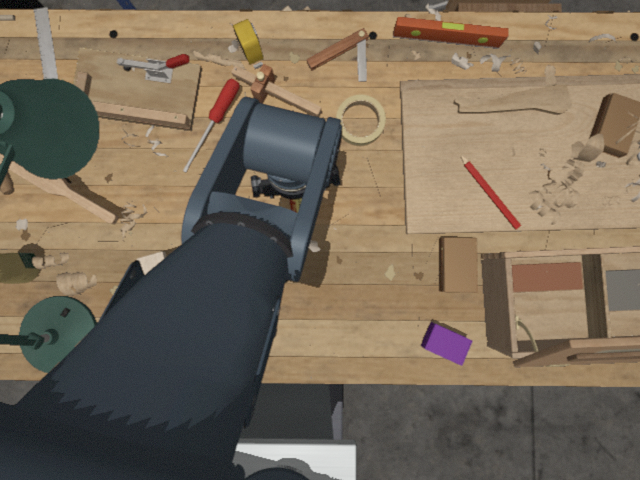

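Request:
{"name": "move_arm", "arguments": {"deltas": [[-0.001,-0.004,0.03,0,100],[-0.001,-0.008,0.08,0,100],[-0.001,-0.008,0.13,0,100],[-0.001,-0.008,0.18,0,100],[-0.001,-0.008,0.22,0,100],[-0.001,-0.008,0.25,0,100],[-0.001,-0.008,0.268,0,100],[-0.001,-0.008,0.275,0,100]]}}

```text
t: 36.38
tcp_pos: [0.6463, -0.0448, 0.019]
tool_rot: [-0.079, 0.997, 0.0, -0.001]
force: [0.3, -0.4, 0.3]
finger_gap: 1.003
```

Request:
{"name": "move_arm", "arguments": {"deltas": [[0,0,0,0,100],[0,0,0,0,0],[0,0,0,0,0],[0,0,0,0,0],[0,0,0,0,0],[0,0,0,0,0],[0,0,0,0,0],[0,0,0,0,0]], "force": 50}}

```text
t: 37.05
tcp_pos: [0.648, -0.0451, 0.0219]
tool_rot: [-0.079, 0.997, -0.0, 0.001]
force: [-0.1, 1.6, 6.4]
finger_gap: 0.619
```

```bash
python3 -c "
from h import *
go(.647,-.0445,.02,.159)"
```

```text
t 37.05 pos [ 0.648  -0.0451  0.0219] yaw -2.983 gap 0.619 F [-0.1  1.6  6.4] q6 -1.97
delta units [0.0022 0.0018 0.0049] twist -0.000 | dist mm 2
```

Request:
{"name": "move_arm", "arguments": {"deltas": [[0,0,-0.01,0,0],[0,0,-0.03,0,0],[0,0,-0.07,0,0],[0,0,-0.12,0,0],[0,0,-0.19,0,0],[0,0,-0.26,0,0],[0,0,-0.33,0,0],[0,0,-0.38,0,0]]}}

```text
t: 37.72
tcp_pos: [0.6471, -0.0449, 0.1749]
tool_rot: [-0.079, 0.997, -0.0, 0.001]
force: [0.4, -0.7, -3.6]
finger_gap: 0.621
```

```bash
python3 -c "
from h import *
look('wrist','w17',.2,.03,1500)
go(.451,.2138,.18,.288)"
```

```text
wrist [318. 345.] 54158 (array([644. , -45.5, 122. ,  77.8]), np.float64(-1.415)) 0.2013
t 37.77 pos [ 0.6494 -0.0453  0.1789] yaw -2.983 gap 0.623 F [ 1.3 -0.2 -0.1] q6 -1.97
delta units [ 0.3871  0.7181 -0.0082] twist -0.258 | dist mm 326
```

View pics/w17.png

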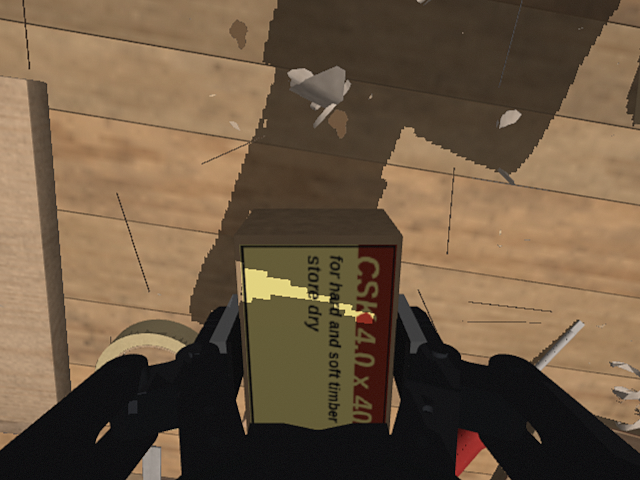

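Request:
{"name": "move_arm", "arguments": {"deltas": [[0.01,0.02,0,-0.01,0],[0.035,0.065,0,-0.03,0],[0.065,0.12,0,-0.05,0],[0.1,0.185,0,-0.07,0],[0.135,0.25,0,-0.1,0],[0.17,0.315,0,-0.12,0],[0.205,0.38,0,-0.15,0],[0.24,0.445,0,-0.17,0]]}}

```text
t: 38.43
tcp_pos: [0.5204, 0.117, 0.1703]
tool_rot: [-0.122, 0.993, 0.0, -0.003]
force: [0.6, 1.1, -2.7]
finger_gap: 0.62
```

```bash
python3 -c "
from h import *
go(.451,.2138,.18,.288)"
```

```text
t 38.43 pos [0.5204 0.117  0.1703] yaw -2.897 gap 0.620 F [ 0.6  1.1 -2.7] q6 -1.80
delta units [ 0.1101  0.2769 -0.0231] twist -0.087 | dist mm 120
```

Request:
{"name": "move_arm", "arguments": {"deltas": [[0.022,0.055,-0.01,-0.02,0],[0.043,0.108,-0.02,-0.04,0],[0.063,0.158,-0.022,-0.06,0],[0.081,0.203,-0.022,-0.07,0],[0.096,0.24,-0.022,-0.08,0],[0.106,0.266,-0.022,-0.087,0],[0.11,0.277,-0.022,-0.087,0],[0.11,0.277,-0.022,-0.087,0]]}}

```text
t: 39.1
tcp_pos: [0.453, 0.2131, 0.1804]
tool_rot: [-0.144, 0.99, -0.0, -0.001]
force: [0.1, 0.2, -3.7]
finger_gap: 0.62
```

Request:
{"name": "move_arm", "arguments": {"deltas": [[0,0,0,0,0],[0,0,0,0,0],[0,0,0,0,0],[0,0,0,0,0],[0,0,0,0,0],[0,0,0,0,0],[0,0,0,0,0],[0,0,0,0,0]]}}

```text
t: 39.77
tcp_pos: [0.4547, 0.2125, 0.1814]
tool_rot: [-0.143, 0.99, 0.0, 0.0]
force: [-0.1, -0.5, -3.3]
finger_gap: 0.624
```

```bash
python3 -c "
from h import *
look('wrist','w18',.094,.004,800)
go(.451,.2138,.121,.288)"
```

```text
wrist [322. 155.] 9122 (array([401. , 199.2,  57.6,  50.2]), np.float64(0.287)) 0.0941
t 39.82 pos [0.4547 0.2126 0.1814] yaw -2.855 gap 0.621 F [ 0.2  0.5 -3. ] q6 -1.64
delta units [0.008  0.0056 0.1511] twist -0.002 | dist mm 61
```

View pics/w18.png

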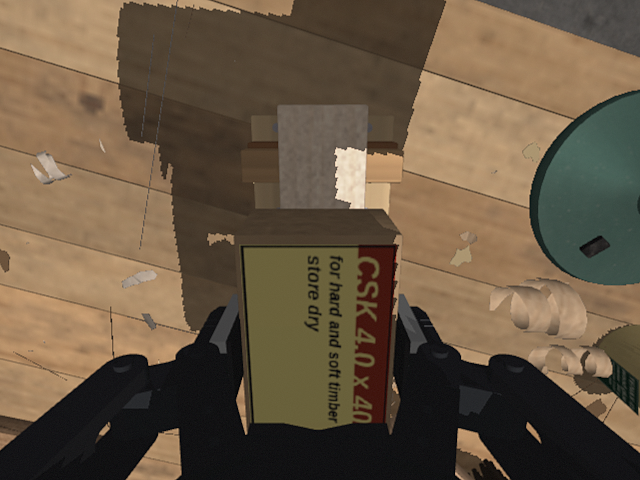

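The box (238–398) hangs square over the middle of the thin board (278–366, row 150). I'm lowering it.

Request:
{"name": "move_arm", "arguments": {"deltas": [[0.004,0.003,0.02,0,0],[0.008,0.006,0.05,0,0],[0.008,0.006,0.085,0,0],[0.008,0.006,0.115,0,0],[0.008,0.006,0.135,0,0],[0.008,0.006,0.145,0,0],[0.008,0.006,0.15,0,0],[0.008,0.006,0.15,0,0]]}}

```text
t: 40.48
tcp_pos: [0.4509, 0.214, 0.1211]
tool_rot: [-0.143, 0.99, -0.0, -0.0]
force: [0.5, -1.0, -2.8]
finger_gap: 0.617
```

Request:
{"name": "move_arm", "arguments": {"deltas": [[0,0,0.002,0,0],[0,0,0.004,0,0],[0,0,0.006,0,0],[0,0,0.006,0,0],[0,0,0.006,0,0],[0,0,0.006,0,0],[0,0,0.006,0,0],[0,0,0.006,0,0]]}}

```text
t: 41.15
tcp_pos: [0.451, 0.214, 0.1191]
tool_rot: [-0.143, 0.99, 0.0, 0.0]
force: [0.4, 0.5, -3.0]
finger_gap: 0.623
```

```bash
python3 -c "
from h import *
go(.451,.2138,.116,.288)"
```

```text
t 41.15 pos [0.451  0.214  0.1191] yaw -2.854 gap 0.623 F [ 0.4  0.5 -3. ] q6 -1.64
delta units [ 0.0001 -0.0006  0.0077] twist -0.002 | dist mm 3
```

Request:
{"name": "move_arm", "arguments": {"deltas": [[0,0,0.001,0,0],[0,0,0.002,0,0],[0,0,0.003,0,0],[0,0,0.004,0,0],[0,0,0.005,0,0],[0,0,0.005,0,0],[0,0,0.005,0,0],[0,0,0.005,0,0]]}}

```text
t: 41.82
tcp_pos: [0.4509, 0.214, 0.117]
tool_rot: [-0.143, 0.99, -0.0, -0.0]
force: [-1.0, -0.2, -3.7]
finger_gap: 0.625
```

Request:
{"name": "move_arm", "arguments": {"deltas": [[0,0,0.001,0,0],[0,0,0.002,0,0],[0,0,0.003,0,0],[0,0,0.003,0,0],[0,0,0.003,0,0],[0,0,0.003,0,0],[0,0,0.003,0,0],[0,0,0.003,0,0]]}}

```text
t: 42.48
tcp_pos: [0.4509, 0.214, 0.1159]
tool_rot: [-0.143, 0.99, -0.0, 0.0]
force: [-0.5, -0.4, 0.4]
finger_gap: 0.623
```

The load has transferred (force went from −3 to +0.4 N), so I'm releasing.

Request:
{"name": "move_arm", "arguments": {"deltas": [[0,0,0,0,68],[0,0,0,0,80],[0,0,0,0,85],[0,0,0,0,85],[0,0,0,0,85],[0,0,-0.03,0,85],[0,0,-0.08,0,85],[0,0,-0.14,0,85]]}}

```text
t: 43.15
tcp_pos: [0.4499, 0.2137, 0.1713]
tool_rot: [-0.143, 0.99, -0.0, -0.002]
force: [1.0, 0.4, -0.1]
finger_gap: 0.849
```

Request:
{"name": "move_arm", "arguments": {"deltas": [[0,0,-0.05,0,85],[0,0,-0.08,0,85],[0,0,-0.1,0,85],[0,0,-0.1,0,85],[0,0,-0.1,0,85],[0,0,-0.1,0,85],[0,0,-0.1,0,85],[0,0,-0.1,0,85]]}}

```text
t: 43.82
tcp_pos: [0.4504, 0.2138, 0.2108]
tool_rot: [-0.143, 0.99, -0.0, -0.001]
force: [-0.3, -0.1, 0.2]
finger_gap: 0.848
```

```bash
python3 -c "
from h import *
look('wrist','w19',.133,.004,800)
look('wrist','w19',.094,.004,400)
look('wrist','w19',.076,.004,100)
go(.5,-.1,.23,.288)"
```

```text
wrist [318. 249.] 11852 (array([449.4, 213.4,  80.1,  54.6]), np.float64(0.286)) 0.1327
wrist [317. 145.] 5051 (array([392.4, 197.3,  51.1,  39.5]), np.float64(-1.282)) 0.0941
wrist [317. 326.] 1593 (array([517.1, 233.5,  49.9,  20.8]), np.float64(-1.276)) 0.0942
wrist [262. 166.] 950 (array([417.9, 164.1,  23.7,  19.7]), np.float64(-1.268)) 0.0761
wrist [373. 166.] 938 (array([396.3, 237.7,  23.4,  19.5]), np.float64(-1.284)) 0.0761
wrist [262. 284.] 552 (array([505.5, 185.5,  21. ,  16.3]), np.float64(0.255)) 0.076
wrist [372. 285.] 494 (array([481.6, 266.4,  20.1,  15. ]), np.float64(0.279)) 0.076
wrist [633. 385.] 264 (array([508.8, 506.1,  38.6,   8.2]), np.float64(0.391)) 0.0759
t 43.97 pos [0.4507 0.2139 0.2113] yaw -2.854 gap 0.845 F [-0.1  0.4  0.6] q6 -1.64
delta units [ 0.1041 -0.7876 -0.0468] twist -0.002 | dist mm 318
```

View pics/w19.png

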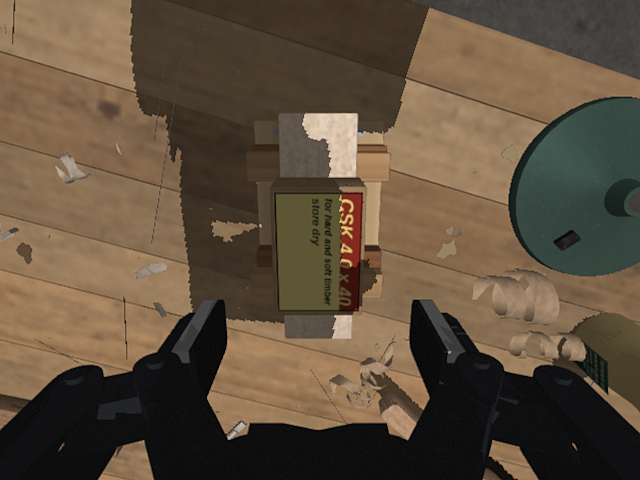

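The stack is complete, with the box at (275–365, 190–312) centred on the board. I'll back away for a clear top and side check.

Request:
{"name": "move_arm", "arguments": {"deltas": [[0,-0.03,-0.02,0,85],[0.01,-0.1,-0.04,0,85],[0.02,-0.19,-0.045,0,85],[0.04,-0.29,-0.045,0,85],[0.05,-0.39,-0.045,0,85],[0.07,-0.49,-0.045,0,85],[0.08,-0.58,-0.045,0,85],[0.09,-0.64,-0.045,0,85]]}}

```text
t: 44.63
tcp_pos: [0.4898, -0.046, 0.2306]
tool_rot: [-0.142, 0.99, -0.001, 0.001]
force: [0.5, -0.3, -0.1]
finger_gap: 0.844
```

Request:
{"name": "move_arm", "arguments": {"deltas": [[0,-0.05,0,0,85],[0,-0.1,0,0,85],[0,-0.15,0,0,85],[0,-0.18,0,0,85],[0,-0.18,0,0,85],[0,-0.18,0,0,85],[0,-0.18,0,0,85],[0,-0.18,0,0,85]]}}

```text
t: 45.3
tcp_pos: [0.5087, -0.1096, 0.2298]
tool_rot: [-0.144, 0.99, 0.0, -0.0]
force: [0.3, 0.1, -0.5]
finger_gap: 0.847
```

```bash
python3 -c "
from h import *
from station import manip
c=manip.get_calibration('top');p,d=manip.snapshot('top');cv2.imwrite('pics/tF.png',p[:,:,::-1])
W=cloud(c,d);Z=W[...,2]
for z0 in(.0205,.0325,.029,.061,.077,.095,.134):
    m=(abs(Z-z0)<.004).astype(np.uint8);k,l,s,cen=cv2.connectedComponentsWithStats(m)
    for i in range(1,k):
        C=np.nanmean(W[l==i][:,:2],0)
        near=np.hypot(*(C-[.451,.214]))<.12 or np.hypot(*(C-[.76,-.0186]))<.05 or np.hypot(*(C-[.515,-.365]))<.05
        if s[i,4]>60 and near: print(z0,cen[i].round(),s[i,4],rect(W[l==i][:,:2]),Z[l==i].mean().round(4))
p,d=manip.snapshot('side');cv2.imwrite('pics/sF.png',p[:,:,::-1])
print(manip.sense()['tcp_pos'],manip.sense()['t'],manip.sense()['qd'].round(3))
"
```

```text
0.0205 [290. 145.] 1599 (array([759.9, -18.8, 199.3,  36.6]), np.float64(-1.534)) 0.0201
0.0205 [442. 264.] 121 (array([ 516. , -330.8,  107.7,    4.3]), np.float64(0.009)) 0.0215
0.0325 [460. 265.] 1726 (array([ 515.3, -364.4,  108.3,   66.4]), np.float64(0.01)) 0.0315
0.029 [460. 265.] 1572 (array([ 515.2, -365.4,  109. ,   69.2]), np.float64(0.017)) 0.0309
0.029 [187. 268.] 98 (array([504.5, 189.8,  33.2,  21.5]), np.float64(-1.29)) 0.0279
0.029 [201. 310.] 80 (array([421.2, 155.4,  21.8,  14.6]), np.float64(0.279)) 0.028
0.061 [177. 292.] 77 (array([458. , 193.8,  69.8,   4.9]), np.float64(0.279)) 0.0598
0.077 [176. 267.] 155 (array([504.2, 190.4,  27.1,  25.4]), np.float64(-1.297)) 0.0762
0.077 [188. 313.] 154 (array([421. , 165.7,  27.2,  23.3]), np.float64(-1.275)) 0.076
0.077 [149. 326.] 68 (array([394.1, 239.1,  18.2,  13.1]), np.float64(-1.243)) 0.0761
0.095 [152. 264.] 528 (array([505.7, 228.7,  53. ,  47.3]), np.float64(-1.274)) 0.094
0.095 [169. 328.] 570 (array([394.2, 195.9,  51.3,  40.2]), np.float64(-1.276)) 0.094
0.134 [152. 298.] 1350 (array([451.3, 213.3,  80.2,  54.8]), np.float64(0.28)) 0.1326
[ 0.50892526 -0.10963655  0.22984031] 45.4 [-0.003  0.002 -0.004 -0.001 -0.    -0.003]
```

View pics/tF.png

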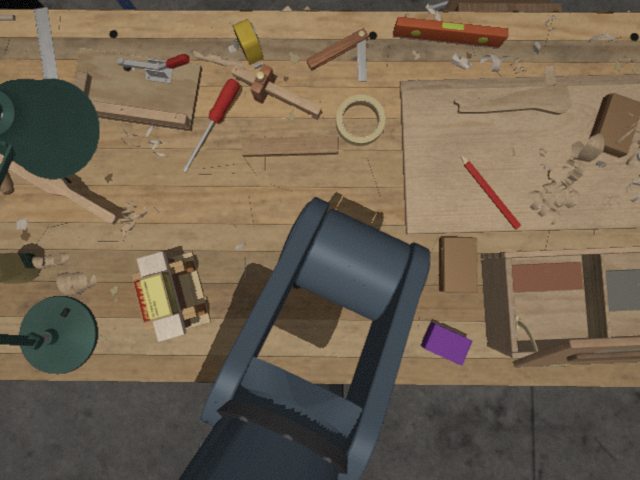

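View pics/sF.png

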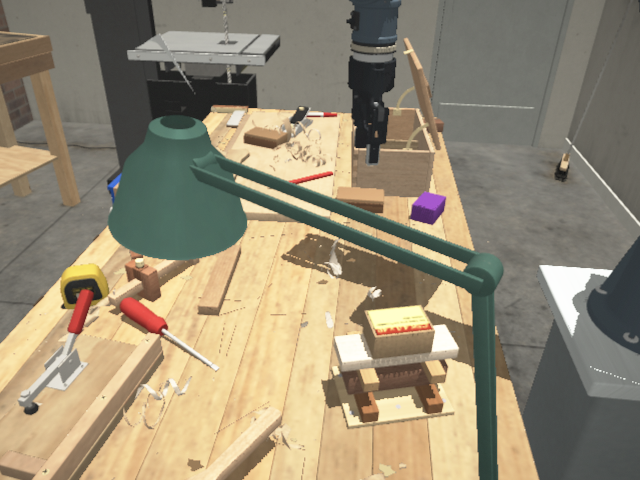

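The top view shows the stack standing at (170,293). The strip (290,145), the sanding block (460,265) and the screwdriver (215,120) have not moved. The side view (400,350) shows each layer resting on the one below. I'm handing in.

```bash
python3 -c "
from station import manip
print(manip.sign_off())"
```

```text
the job is handed in; nothing more can be done
None
```

The stack is built and handed in at about 45 s of the 131 s allowed. I found all the parts in the camera images and placed the thick board, both stickers, the thin board and the box in that order. I then let go of everything and moved the arm clear.

- **Position:** in the last measurements, the stickers, thin board and box are centred within about 2 mm of their targets. They are square to the stand within about 0.01 rad.
- **Heights:** measured layer tops are 60, 76, 94 and 133 mm, which match the given sizes. The side view shows each layer resting on the one below.
- **Thick board:** it was mostly hidden in the last views, so its centre was not measured again after release. When let go it was centred and square, and the edge still visible is straight and at the right height.
- **Left alone:** in the last top view the narrow strip and sanding block measure within 1 mm of where they started. The screwdriver looks unmoved by eye, and so does the purple look-alike.
- **Forces:** the highest reading during placing was 22 N, when sticker 2 touched down. That is below the 40 N limit.

No check failed or disagreed beyond the 1–2 mm spread between the two cameras.

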